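# Pack the building bars into their tray, lid it and fold the flap down

## Task

Put every wooden building bar away in the open tray, one to a lane and lengthwise, each pushed fully home so that its end touches the tall end stop and its long side touches the low rail on the left of its lane (as the robot sees it). With all the bars home, lower the holed lid over the two pins until it sits flush, then fold the hinged flap down flat onto the lid. Leave the other toys where they are.

Things in the scene. Friction and masses are not known exactly. Their poses are not given: they have to be found in the camera images.
- tray: Fixed dark wooden packing tray, 205 x 224 mm. Origin on the bench, x away from the robot along the lanes, y to the robot's left, z up (yaw within 0.15 rad). In mm from the origin: floor top z 12, floor begins at x -80, near end open; two near corner posts 18 x 16 at x -55, y 98 and -98, top z 46. A bar fully home has its centre at x 5, z 27 and y 75, 15 or -45.
- stop (a point): Middle of the near face of the tall end stop at the tray's far end, at its top edge (tray x 70, y 0, z 46 mm); the stop is 14 thick and 212 wide along y. Bars' ends go against this face.
- lane_left (a point): Point on the right-hand (bar side) face of the left lane's rail, on the tray floor at x 5, y 90 mm of the tray. The three lanes each have a low rail on their left (+y) side, 10 mm high (top z 22), from x -46 to 70; rail faces at y 90, 30 and -30, rails 16, 6 and 6 thick. A low curb bounds the right-hand lane at y -90.
- pin_near (a point): Tip of the near left steel pin, tray (-55, 98, 66) mm. The pins are 12 in diameter and 20 tall, the top 6 mm tapered, standing on z 46.
- pin_far (a point): Tip of the far right steel pin on the right end of the end stop, tray (77, -98, 66) mm; same size.
- bar1: Pale wooden building bar, square section, 130 x 30 x 30 mm; origin at its centre, x along its length. Three bars in all, identical and interchangeable; some starts have fewer (then None from the start). They start lying flat on the dark rubber mat.
- bar2: As bar1.
- bar3: As bar1.
- lid: Loose plywood lid, 320 g, board 174 (x) x 224 (y) x 12 mm. Origin at the middle, level with the bottoms of its skirts, z up. Skirts 10 thick, 168 long, 12 deep run below both x edges; the board spans z 12 to 24. Same turned half round. Flush on the tray its origin is at tray x 11, y 0, z 34, resting on end stop and near posts, its near skirt 6 mm clear of the near ends of bars that are home.
- lid_handle (a point): Middle of the lid's dark bar handle, 41 mm above the lid's origin; the handle stands on the board (z 24 to 58), 80 mm long along the lid's x, 22 wide.
- lid_hole0 (a point): Mouth (upper side) of a through hole 15 mm in diameter, at lid (-66, 98, 24) mm.
- lid_hole1 (a point): Mouth of the other hole, at lid (66, -98, 24) mm.
- flap (a joint): Angle of the hinged hold-down flap in rad: 0 lying flat over the far edge of the lid, about 1.57 upright; it starts near upright and stays where it is left (stiff hinge, about 0.06 N m).
- flap_hinge (a point): Middle of the flap's hinge line at the far side of the tray (63 mm above the bench; hinge line along the tray's y).
- flap_tip (a point): Middle of the free edge of the flap, 62 mm from the hinge; the pale flap is 100 wide (along the tray's y) and 8 thick, this point at mid-thickness. Shut, it points from the hinge to the robot.
- mat: Thin fixed dark rubber mat 270 x 190 x 2 mm under the bars at the start; origin at its centre.
- fire_truck: Bystander: red toy fire truck 60 x 170 x 80 mm; origin under its centre.
- piggy_bank: Bystander: blue ceramic piggy bank, about 95 mm across and 95 high; origin under its centre.
- toy_block: Bystander: yellow plastic block 64 x 32 x 28 mm; origin under its centre.
Not all that is in view belongs to the job. Leave any pink look-alike of the bar3 alone. What is shaped like the bar2 but green is not meant.

How it is judged:
By the outcome, as a careful person would: the job done as asked, in the order asked, and still so for the second after the job is handed in, with the robot touching nothing.
Of bar1, bar2, bar3 only 2 to 3 are there at a start; the rules pass over those that are not, and their reading is None.
At some moment in a run one of lid may be knocked a few centimetres aside while the robot is not near it.
Once in a run the grip may slacken for a moment while it holds something.
It also fails if it takes over 210 s, if anything falls off the work surface, if the arm or the gripper's body presses on something with over 40 N, if the wrist force passes 120 N, or if a joint passes its speed limit or range.

## Robot

A 7-joint arm with a two-finger parallel gripper is mounted at the origin on the work surface. World frame = base frame: x ahead of the robot, y to its left, z up, the work surface at z = 0. Lengths are in m, angles in rad, forces in N, time in s.
With the tool pointing down it reaches from about 0.4 to 0.9 m from the base axis. Payload 5.6 kg.
Tool frame: the origin (TCP) lies midway between the tips of the shut fingers; the grasp point (between the pads) lies r.grasp_offset behind it (r.grasp_offset is the distance from the TCP to the grasp point, in m); z points along the fingers, x is the direction in which the jaws open and shut, and the axes are right-handed (so a half turn about z gives the same grasp; the last joint's range is limited). The gripper opens to 92 mm and grips with 3 to 60 N. Pads are 20 mm wide; open, the fingers measure 128 mm over their backs; the gripper's body (75 mm by 189 mm) begins 69 mm behind the grasp point.
Start: joints at [1.233, 0.468, -0.012, 1.603, 0.006, 1.071, -0.056], TCP at [0.189, -0.622, 0.215] pointing down, gripper open.
Joint ranges: [-2.53, 2.53], [-0.31, 2.02], [-1.57, 1.55], [0.28, 2.44], [-1.29, 4.43], [0.15, 1.84], [-2.92, 2.92]. Speed limits (rad/s): [2.57, 2.57, 3.14, 3.14, 3.14, 3.14, 3.14].

## Interface

Orientations are given as a 3x3 rotation matrix whose columns are the frame's x, y, z axes.
In Python, from workcell import r gives the robot as it stands.
- The arm moves only by the tool servo_tool, never from a script. Its argument "targets" is a list of rows, each a list of 7 numbers: the shift along the tool's x, y, z each as a share of 0.05 m, from -1 to 1, then the turn, a rotation vector about the tool's x, y, z each as a share of 0.08 rad, from -1 to 1, then the opening, from 0 (shut) to 1 (fully open). In form: [[x, y, z, rx, ry, rz, claw], ...]. A call has exactly 5 rows; each row shifts and turns the commanded pose from where the row before left it, along the tool's axes as they then stand; what a row does not reach is not made up. A row lasts 1/10 s, in which the tool goes at most 50 mm and 8.59 degrees, less where a joint would pass 70% of its speed; a pose out of reach is approached as far as the arm can. A call with a number of a shift or a turn outside -1 to 1 is refused whole. A call with a gripper value outside its range is refused whole. The fingers move at their own pace and stop on an object; the grip force is fixed at half the most. Time passes only in rows, so rows that do not move let the fingers close, or fill a call up. It gives the time, the measured TCP pose, the force and the opening at its end, in the units of the state.
- r.sense(): the state, without advancing time (a new reading comes with each control period).
- r.get_image(name): name is "side" or "top" or "wrist"; returns a dict with "color" (480x640x3 uint8, red, green, blue), "camera_matrix" (3x3 intrinsics, pixels), "k1" (the pictures are not rectified: a ray, as slopes to the right and down, at radius r is drawn at 1 + k1 r^2 times it, then the intrinsics apply), "origin" and "rotation" of the camera in the world. Camera axes: x right, y up, looking along -z (the intrinsics and any distortion apply to the point x, -y, -z); pixel columns grow to the right and rows downward; lengths in m; the calibration is good to about 2 mm. A picture is of the moment at which its call begins. There is no depth.
- r.hand_in(): hands the job in, once; it reports no verdict.
Trained networks look in a picture, given as the dict that the camera call returned (one of the last four; its "shot" number tells which), for a name from the list of things; names that differ only in an ending like _2 or _b are one class to them, and where a whole thing is asked for, a point or a joint stands for the part that bears it (a point fixed in the world has none). Each returns a list of dicts, best first, with "confidence" (0 to 1); they miss things now and then, are a little off and sometimes report something else, mostly with a low value. They report only what shows in the picture. A call takes as long as a camera call. They do not tell look-alikes from the thing itself.
- r.find_in(picture, label): "box" ([left, top, width, height] in pixels, round what is visible of it).
- r.trace(picture, label): "pixels" (480x640 bool, what is visible of it) and "box" ([left, top, width, height] in pixels, round what is visible of it).
- r.spot_point(picture, label): "uv" ([column, row] in pixels: a listed point, or the origin of a listed thing).
The state is a dict: "time": time; "qpos": joint angles; "joint_velocities": joint speeds; "joint_efforts": joint torques, N m; "position": TCP position; "tcp_rot": TCP orientation; "wrist_force": force on the tool from outside, world axes, zero at the start; "ft_torque": the same for the moment, N m; "gripper_width": finger opening in m.
Only numpy, scipy, OpenCV 4.12 (cv2) and the standard library are available. Lean on these libraries where they do the work, as an engineer would, in place of code of your own. Each camera call takes 0.05 s, during which the arm holds its last target.

## Working session

There is one attempt and no reset: what is moved stays moved. The work goes in short steps, Python scripts to look and compute and a tool call to move; the robot and the scene stay as the last step left them, time stands still between calls to the robot, and variables do not carry over. Pictures are saved under pics/ and viewed, and the job is handed in when it is done.

Besides the shell and the picture viewer there is one more tool, called after "Emit:" by a JSON object that holds its "fn" and its "kwargs". servo_tool: Moves the arm, as the interface text tells. Shift numbers are shares of 0.05 m and turn numbers shares of 0.08 rad, none past 1 either way. Its arguments: {"type":"object","properties":{"targets":{"type":"array"}},"required":["targets"]}

```bash
ls -la; mkdir -p pics; cat > look.py <<'E'
import sys,cv2
from workcell import r
def snap(name,fn):
    p=r.get_image(name); cv2.imwrite('pics/'+fn,p['color'][:,:,::-1]); return p
E
python3 - <<'E'
from look import *
for n in ['side','top','wrist']:
    p=snap(n,n+'0.png'); print(n,p['camera_matrix'],p['k1'],p['origin'],p['rotation'],p['shot'])
print(r.sense(), r.grasp_offset)
E
```

```text
total 12
drwxr-xr-x  3 agent agent 4096 Dec  7 14:22 .
drwxr-xr-x 23 root  root  4096 Dec  7 14:22 ..
drwxr-xr-x  2 agent agent 4096 Dec  7 14:22 pics
side [[440.31404897   0.         314.09451673]
 [  0.         440.31404897 244.29177164]
 [  0.           0.           1.        ]] -0.04963028676984297 [ 0.41119883 -0.59933394  0.83958978] [[ 0.96870807  0.18288608 -0.16780156]
 [-0.24815826  0.7264775  -0.64081816]
 [ 0.00470733  0.66240706  0.74912931]] 1
top [[600.13440241   0.         308.56490073]
 [  0.         600.13440241 231.66269222]
 [  0.           0.           1.        ]] -0.03674529017497078 [0.20014069 0.01815954 1.73758165] [[ 7.61755229e-02  9.72018368e-01 -2.22210670e-01]
 [-9.97094408e-01  7.42997495e-02 -1.68014733e-02]
 [ 1.78856465e-04  2.22844878e-01  9.74853901e-01]] 2
wrist [[413.49795761   0.         321.04252289]
 [  0.         413.49795761 240.54887989]
 [  0.           0.           1.        ]] -0.0013340357480331401 [ 0.26123162 -0.59901317  0.38303573] [[ 0.29095862  0.9207361   0.25997716]
 [-0.95673498  0.28032862  0.07793611]
 [-0.00112045 -0.27140542  0.96246446]] 3
{'time': 0.15, 'qpos': array([ 1.23297949,  0.46820356, -0.01162167,  1.60339771,  0.00601021,
        1.07138877, -0.05629942]), 'joint_velocities': array([-0.00011824, -0.00217892, -0.00023547, -0.0020026 ,  0.00067477,
        0.0003137 , -0.0007164 ]), 'joint_efforts': array([ 5.50316472e-04, -5.20953369e+01, -1.24767990e-02, -2.43978721e+01,
       -5.66944038e-02,  1.52756448e-02,  1.24056955e-04]), 'position': array([ 0.1886861 , -0.62154892,  0.21384652]), 'tcp_rot': array([[ 2.90523249e-01, -9.56867806e-01, -4.94590042e-04],
       [-9.56866968e-01, -2.90523651e-01,  1.27003821e-03],
       [-1.35894878e-03,  1.04281248e-04, -9.99999071e-01]]), 'wrist_force': array([ 0.33819099, -0.21961382,  0.4184103 ]), 'ft_torque': array([-0.05272965,  0.01734263, -0.00826851]), 'gripper_width': 0.0919549723973746} 0.0187
```

View pics/side0.png

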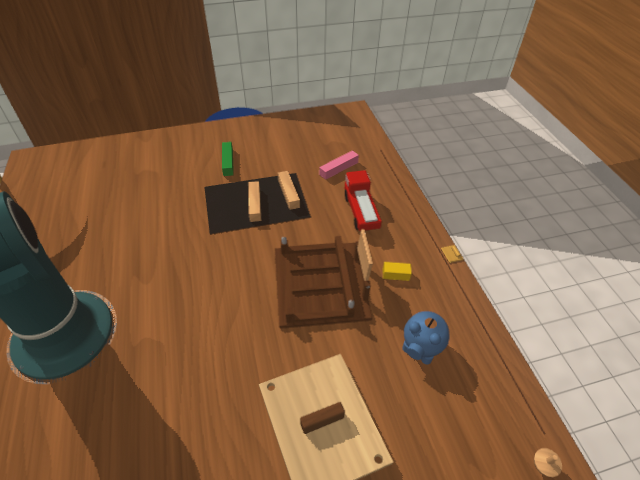

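View pics/top0.png

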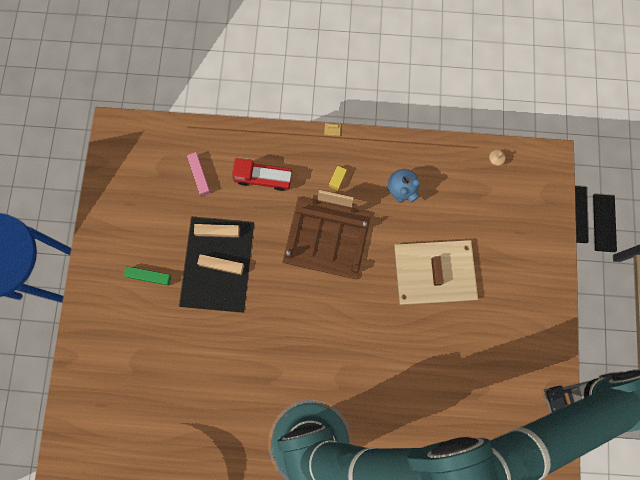

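```bash
cat >> look.py <<'E'
import numpy as np
def ray(p,uv):
    K=p['camera_matrix'];d=np.array([(uv[0]-K[0,2])/K[0,0],(uv[1]-K[1,2])/K[1,1]])
    s=d.copy()
    for _ in range(20): s=d/(1+p['k1']*(s@s))
    v=p['rotation']@np.array([s[0],-s[1],-1.]); return p['origin'],v
def at_z(p,uv,z):
    o,v=ray(p,uv); return o+v*(z-o[2])/v[2]
def tri(a,b):
    # list of (p,uv)
    A=np.zeros((3,3));B=np.zeros(3)
    for p,uv in (a,b):
        o,v=ray(p,uv);v=v/np.linalg.norm(v);M=np.eye(3)-np.outer(v,v);A+=M;B+=M@o
    return np.linalg.solve(A,B)
def proj(p,X):
    c=p['rotation'].T@(np.array(X)-p['origin']);s=np.array([c[0],-c[1]])/-c[2]
    s=s*(1+p['k1']*(s@s));K=p['camera_matrix'];return np.array([K[0,0]*s[0]+K[0,2],K[1,1]*s[1]+K[1,2]])
E
python3 - <<'E'
from look import *
P=[r.get_image('top'),r.get_image('side')]
for l in ['stop','lane_left','pin_near','pin_far','lid_handle','lid_hole0','lid_hole1','flap_hinge','flap_tip','bar1','lid','tray','fire_truck','piggy_bank','toy_block']:
    for n,p in zip('TS',P):
        print(n,l,[(np.round(d['uv'],1).tolist(),round(d['confidence'],2)) for d in r.spot_point(p,l)])
E
```

```text
T stop [([331.7, 217.8], 0.78), ([436.0, 273.0], 0.66)]
S stop [([341.3, 269.9], 0.92)]
T lane_left [([295.9, 236.2], 0.62)]
S lane_left [([310.7, 252.8], 0.59)]
T pin_near [([289.0, 252.5], 0.65)]
S pin_near []
T pin_far [([367.8, 221.4], 0.63)]
S pin_far [([351.7, 296.9], 0.56)]
T lid_handle [([436.7, 271.7], 0.56), ([334.7, 189.6], 0.53), ([286.7, 251.8], 0.16)]
S lid_handle [([322.8, 417.2], 0.57)]
T lid_hole0 [([401.1, 295.8], 0.94), ([466.5, 248.9], 0.56), ([218.2, 261.4], 0.41)]
S lid_hole0 [([269.4, 389.0], 0.98), ([378.2, 460.2], 0.79), ([286.2, 190.0], 0.47)]
T lid_hole1 [([401.1, 295.8], 0.94), ([466.5, 248.9], 0.56), ([218.2, 261.4], 0.41)]
S lid_hole1 [([269.4, 389.0], 0.98), ([378.2, 460.2], 0.79), ([286.2, 190.0], 0.47)]
T flap_hinge [([331.6, 201.8], 0.88), ([365.2, 223.6], 0.59)]
S flap_hinge [([363.1, 260.8], 0.85), ([285.7, 187.7], 0.53)]
T flap_tip [([336.6, 194.5], 0.68)]
S flap_tip [([367.6, 244.7], 0.74), ([363.0, 261.2], 0.69)]
T bar1 [([216.7, 263.5], 0.9), ([201.1, 174.4], 0.87), ([149.3, 274.1], 0.76), ([216.2, 230.8], 0.65), ([435.1, 272.4], 0.24)]
S bar1 [([290.3, 188.0], 0.98), ([341.2, 164.6], 0.84), ([225.7, 157.3], 0.69), ([256.5, 203.3], 0.6)]
T lid [([437.5, 272.9], 0.88), ([467.1, 248.8], 0.74)]
S lid [([318.9, 426.5], 0.66)]
T tray [([325.3, 245.5], 0.88)]
S tray [([310.4, 286.5], 0.58)]
T fire_truck [([264.9, 176.8], 0.62)]
S fire_truck [([360.5, 214.0], 0.71)]
T piggy_bank [([401.3, 189.2], 0.84)]
S piggy_bank [([420.4, 344.7], 0.84)]
T toy_block [([336.8, 183.7], 0.61), ([399.3, 191.8], 0.24)]
S toy_block [([393.7, 272.7], 0.92), ([257.8, 200.7], 0.74)]
```

```bash
python3 - <<'E'
from look import *
T=r.get_image('top');S=r.get_image('side')
f=lambda n,a,z:print(n,np.round(at_z(T,a,z),3))
f('pinN',(289,252.5),.066);f('pinF',(366,222),.066);f('stop',(331.7,217.8),.046);
print('tri',tri((T,(364.5,224)),(S,(351.,304))),tri((T,(289,252.5)),(S,(284,241))))
f('h0',(403.5,297),.024);f('h1',(466.5,248.9),.024);f('handle',(437,270),.041)
for uv in [(216.5,230.5),(220.5,265.5)]: f('bar',uv,.03)
for uv in [(194.5,230),(239,231),(198.5,261),(243,270)]: f('barend',uv,.032)
f('hinge',(334,203),.063)
for uv in [(205,173),(148,275),(264,177),(403,186),(340,178),(497,157)]: f('other',uv,.02)
print('side bars',at_z(S,(254,201),.02),at_z(S,(289,189),.02))
for n,p in zip('TS',(T,S)):
    for d in r.trace(p,'bar1'): print(n,d['confidence'],d['box'])
c=lambda p,x,y,w,h,fn,k=6: cv2.imwrite('pics/'+fn,cv2.resize(p['color'][y:y+h,x:x+w,::-1],None,fx=k,fy=k,interpolation=cv2.INTER_CUBIC))
c(T,175,185,130,100,'bars_T.png');c(S,210,160,120,100,'bars_S.png');c(T,270,180,120,100,'tray_T.png')
c(S,265,220,120,110,'tray_S.png',5)
E
```

```text
pinN [0.517 0.098 0.066]
pinF [ 0.622 -0.115  0.066]
stop [ 0.632 -0.017  0.046]
tri [ 0.61966514 -0.11205353  0.05549504] [0.51890418 0.09814856 0.05647891]
h0 [ 0.42  -0.238  0.024]
h1 [ 0.574 -0.416  0.024]
handle [ 0.503 -0.328  0.041]
bar [0.572 0.316 0.03 ]
bar [0.47  0.293 0.03 ]
barend [0.568 0.38  0.032]
barend [0.575 0.25  0.032]
barend [0.478 0.358 0.032]
barend [0.462 0.227 0.032]
hinge [ 0.672 -0.02   0.063]
other [0.748 0.372 0.02 ]
other [0.428 0.502 0.02 ]
other [0.749 0.194 0.02 ]
other [ 0.753 -0.223  0.02 ]
other [ 0.763 -0.034  0.02 ]
other [ 0.867 -0.505  0.02 ]
side bars [0.47514656 0.2941391  0.02      ] [0.57794674 0.3188679  0.02      ]
T 0.88 [188.5, 152.9, 22.6, 43.4]
T 0.81 [195.2, 226.6, 47.5, 10.3]
T 0.66 [123.0, 263.0, 48.7, 21.9]
T 0.59 [197.4, 257.7, 44.8, 14.7]
T 0.32 [281.0, 188.3, 89.1, 90.3]
S 0.9 [250.0, 182.1, 8.9, 43.6]
S 0.86 [278.0, 171.8, 19.4, 39.5]
S 0.77 [218.2, 141.3, 13.7, 36.9]
S 0.72 [319.3, 153.1, 37.7, 24.9]
```

View pics/bars_T.png

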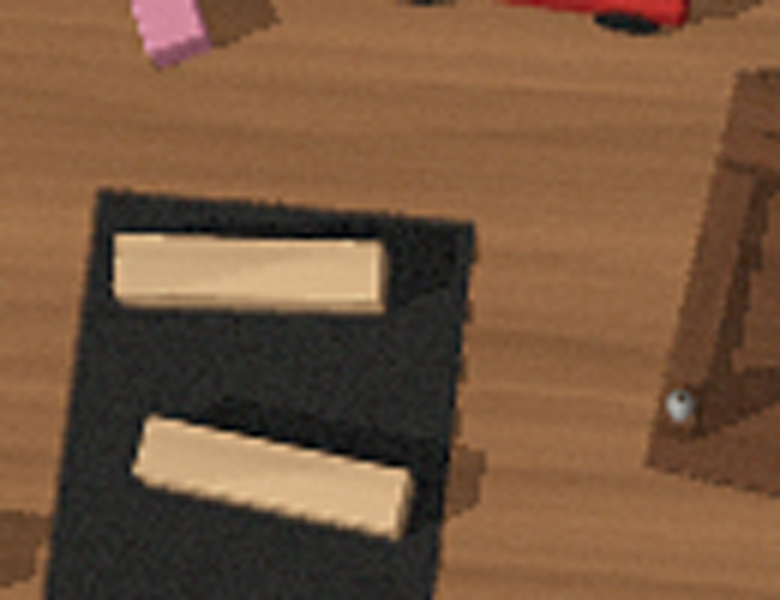

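View pics/tray_T.png

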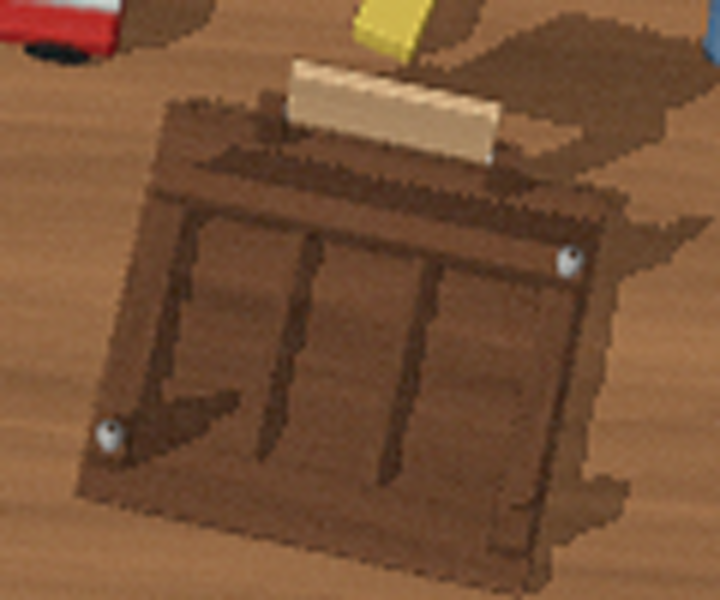

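View pics/tray_S.png

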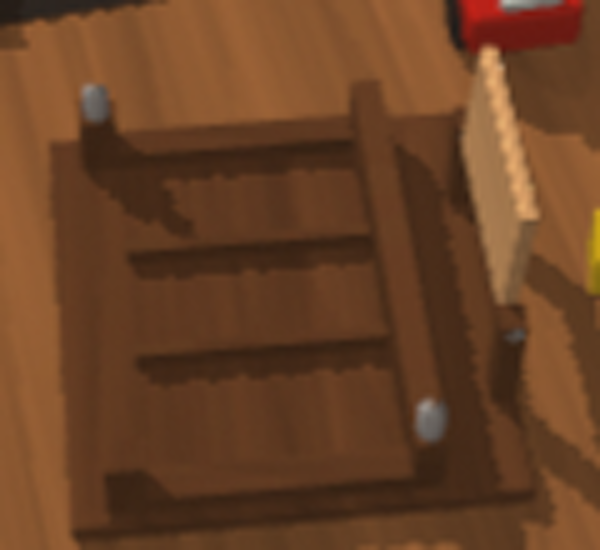

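Emit:
{"fn": "servo_tool", "kwargs": {"targets": [[-0.7, -0.65, -0.2, 0, 0, 0, 1], [-0.7, -0.65, -0.2, 0, 0, 0, 1], [-0.7, -0.65, -0.2, 0, 0, 0, 1], [-0.7, -0.65, -0.2, 0, 0, 0, 1], [-0.7, -0.65, -0.2, 0, 0, 0, 1]]}}

```text
time: 2.45
position: [0.2941, -0.4055, 0.2652]
tcp_rot: [[0.29, -0.957, 0.0], [-0.957, -0.29, -0.001], [0.001, -0.0, -1.0]]
wrist_force: [1.1, 0.7, 1.1]
gripper_width: 0.0921
```

Emit:
{"fn": "servo_tool", "kwargs": {"targets": [[-0.7, -0.65, -0.1, 0, 0, 0, 1], [-0.7, -0.65, -0.1, 0, 0, 0, 1], [-0.7, -0.65, -0.1, 0, 0, 0, 1], [-0.7, -0.65, -0.1, 0, 0, 0, 1], [-0.7, -0.65, -0.1, 0, 0, 0, 1]]}}

```text
time: 2.95
position: [0.3987, -0.1909, 0.2902]
tcp_rot: [[0.29, -0.957, 0.001], [-0.957, -0.29, -0.001], [0.001, -0.001, -1.0]]
wrist_force: [0.6, -0.1, -0.5]
gripper_width: 0.092
```

Emit:
{"fn": "servo_tool", "kwargs": {"targets": [[-0.6, -0.5, -0.2, 0, 0, -1, 1], [-0.6, -0.5, -0.2, 0, 0, -1, 1], [-0.6, -0.5, -0.2, 0, 0, -1, 1], [0, 0, 0, 0, 0, -1, 1], [0, 0, 0, 0, 0, -1, 1]]}}

```text
time: 3.45
position: [0.4353, -0.0803, 0.3202]
tcp_rot: [[0.645, -0.764, 0.001], [-0.764, -0.645, -0.001], [0.001, -0.0, -1.0]]
wrist_force: [-1.1, -0.4, 0.5]
gripper_width: 0.0918
```

```bash
python3 - <<'E'
from look import *
p=snap('wrist','w1.png');print(r.sense()['position'],r.sense()['qpos'])
import pickle;pickle.dump(p,open('w1.pkl','wb'))
for l in ['pin_near','pin_far','stop','lane_left','flap_hinge','flap_tip','bar1']:
    print(l,[(np.round(d['uv'],1).tolist(),round(d['confidence'],2)) for d in r.spot_point(p,l)])
E
```

```text
[ 0.43506416 -0.08098289  0.31989241] [ 0.5691392   0.03356228 -0.46608509  1.92366552  0.01672576  1.18735072
 -0.77109324]
pin_near [([230.0, 1.2], 0.87)]
pin_far [([469.9, 77.4], 0.62), ([414.5, 288.2], 0.47)]
stop [([395.5, 0.0], 0.79)]
lane_left []
flap_hinge []
flap_tip []
bar1 []
```

View pics/w1.png

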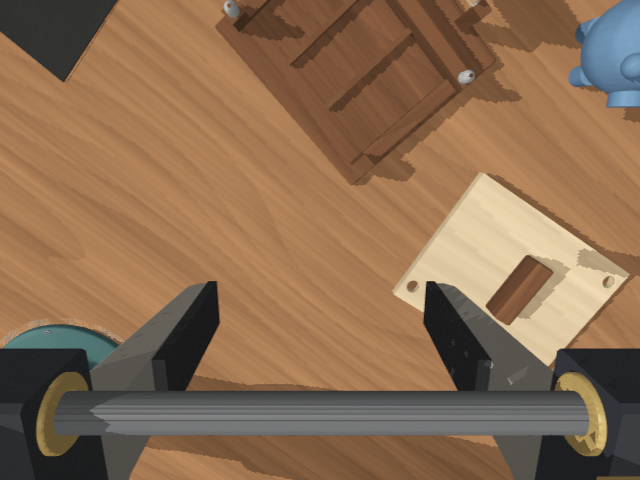

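Emit:
{"fn": "servo_tool", "kwargs": {"targets": [[0, -0.6, 0, 0, 0, 0, 1], [0, -0.6, 0, 0, 0, 0, 1], [0, -0.6, 0, 0, 0, 0, 1], [0, -0.6, 0, 0, 0, 0, 1], [0, 0, 0, 0, 0, 0, 1]]}}

```text
time: 4.35
position: [0.5289, -0.002, 0.3191]
tcp_rot: [[0.643, -0.766, 0.0], [-0.766, -0.643, 0.003], [-0.002, -0.002, -1.0]]
wrist_force: [-0.4, 0.2, 0.2]
gripper_width: 0.0914
```

```bash
python3 - <<'E'
from look import *
p=snap('wrist','w2.png');print(r.sense()['position'],r.sense()['qpos'])
import pickle;pickle.dump(p,open('w2.pkl','wb'))
for l in ['pin_near','pin_far','stop','lane_left','flap_hinge','flap_tip','bar1']:
    print(l,[(np.round(d['uv'],1).tolist(),round(d['confidence'],2)) for d in r.spot_point(p,l)])
E
```

```text
[ 0.52758849 -0.00363587  0.31895071] [ 0.40996247  0.21546904 -0.54070703  1.74496572  0.11626072  1.21431072
 -1.03535957]
pin_near [([236.0, 140.3], 0.89), ([582.9, 165.3], 0.74), ([288.3, 109.2], 0.43)]
pin_far [([456.5, 204.0], 0.58)]
stop [([392.1, 129.2], 0.82)]
lane_left [([287.0, 112.5], 0.56)]
flap_hinge [([391.5, 127.3], 0.7), ([405.2, 377.9], 0.64), ([433.3, 101.5], 0.6)]
flap_tip [([454.6, 92.2], 0.8)]
bar1 [([585.2, 163.9], 0.68), ([74.2, 51.0], 0.65), ([289.5, 107.0], 0.5)]
```

View pics/w2.png

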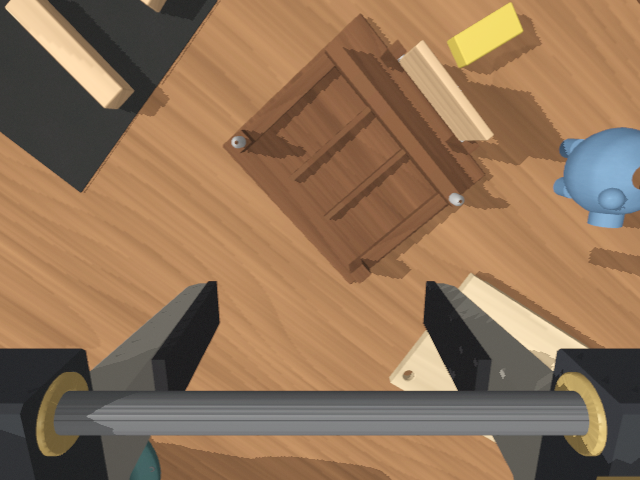

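```bash
python3 - <<'E'
import cv2
i=cv2.imread('pics/w2.png');cv2.imwrite('pics/w2c.png',cv2.resize(i[10:290,215:505],None,fx=2.7,fy=2.1*2.7/2.1 if 0 else 2.1))
cv2.imwrite('pics/w2c.png',cv2.resize(i[5:290,215:500],None,fx=2.1,fy=2.1,interpolation=cv2.INTER_CUBIC))
E
```

```text
(no output)
```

View pics/w2c.png

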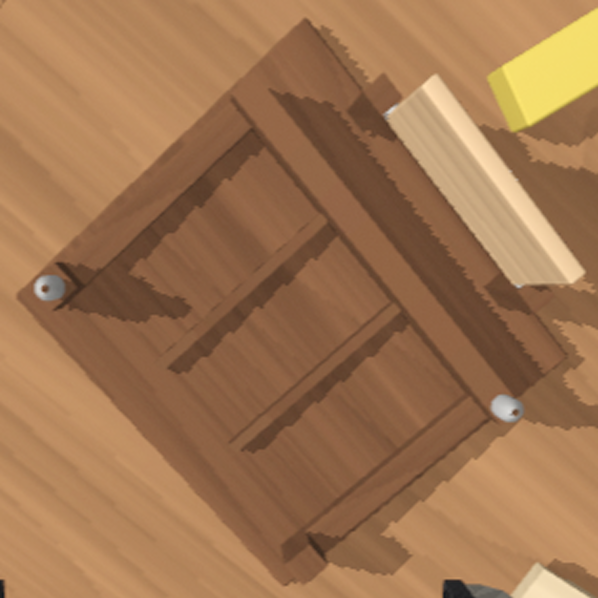

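```bash
python3 - <<'E'
from look import *
import pickle
from scipy.optimize import least_squares
p=pickle.load(open('w2.pkl','rb'))
W=[((46,288),(-55,98,66)),((510,409),(77,-98,66)),((165,360),(-46,36,22)),((174,371),(-46,30,22)),((232,442),(-46,-24,22)),((244,452),(-46,-30,22)),((232,97),(70,106,46)),((268,83),(84,106,46)),((18,297),(-80,112,12)),((287,585),(-80,-112,12)),((305,18),(125,112,12)),((400,308),(70,-24,22)),((323,218),(70,36,22))]
def tw(q,t):
    c,s=np.cos(q[2]),np.sin(q[2]);t=np.array(t)/1000.
    return np.array([q[0]+c*t[0]-s*t[1],q[1]+s*t[0]+c*t[1],t[2]])
def res(q):
    return np.concatenate([proj(p,tw(q,t))-(np.array(u)+.5)/2.1+.5-np.array([215,5]) for u,t in W])
s=least_squares(res,[.5586,-.006,-.139],loss='soft_l1')
print(s.x);print(np.round(s.fun.reshape(-1,2),1))
T=r.get_image('top')
for t in [(-55,98,66),(77,-98,66),(70,0,46),(-80,112,12),(-80,-112,12)]: print(t,proj(T,tw(s.x,t)))
E
```

```text
[ 0.56001931 -0.00492302 -0.14676375]
[[ 1.3  0.8]
 [ 4.8  1.9]
 [-3.2  1.8]
 [-3.9  0.6]
 [ 0.2  1.8]
 [-2.1  0.9]
 [ 1.4 -1.8]
 [-4.9 -5.5]
 [-0.6  0.1]
 [ 0.4  2.1]
 [ 2.3 -1.4]
 [-0.9 -2.6]
 [ 0.9 -2.5]]
(-55, 98, 66) [288.25388856 251.25381323]
(77, -98, 66) [365.29122732 222.02051051]
(70, 0, 46) [331.14225373 218.69533517]
(-80, 112, 12) [282.23045067 261.95702158]
(-80, -112, 12) [357.43035412 278.80279269]
```

```bash
python3 - <<'E'
from look import *
import pickle
from scipy.optimize import least_squares
p=pickle.load(open('w2.pkl','rb'))
print(r.sense()['position'],p['origin'])
# overlay
def tw(q,t):
    c,s=np.cos(q[2]),np.sin(q[2]);t=np.array(t)/1000.
    return np.array([q[0]+c*t[0]-s*t[1],q[1]+s*t[0]+c*t[1],t[2]])
q=[0.56001931,-0.00492302,-0.14676375]
im=p['color'][:,:,::-1][5:290,215:500];im=cv2.resize(im,None,fx=2.1,fy=2.1,interpolation=cv2.INTER_CUBIC)
def L(a,b,c):
    A,B=[tuple(int(v) for v in ((proj(p,tw(q,t))-[215,5])*2.1)) for t in (a,b)];cv2.line(im,A,B,c,1,cv2.LINE_AA)
def box(x0,x1,y0,y1,z,c):
    P=[(x0,y0,z),(x1,y0,z),(x1,y1,z),(x0,y1,z)]
    for i in range(4): L(P[i],P[(i+1)%4],c)
box(-80,125,-112,112,12,(255,255,0));box(70,84,-106,106,46,(0,255,0))
for y,w in((90,16),(30,6),(-30,6)): box(-46,70,y,y+w,22,(0,255,255))
box(-64,-46,90,106,46,(0,0,255));box(-64,-46,-106,-90,46,(0,0,255))
L((-55,98,46),(-55,98,66),(255,0,255));L((77,-98,46),(77,-98,66),(255,0,255))
cv2.imwrite('pics/ov1.png',im)
E
```

```text
[ 0.52680974 -0.00554608  0.31982104] [0.58676027 0.04723988 0.48856141]
```

View pics/ov1.png

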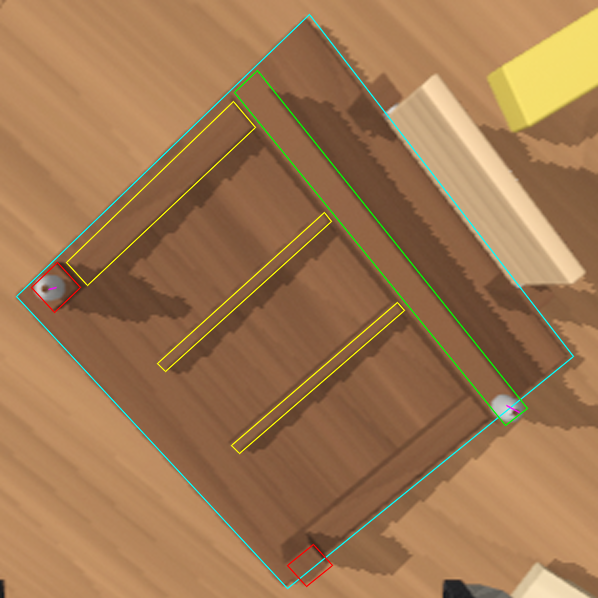

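Emit:
{"fn": "servo_tool", "kwargs": {"targets": [[-0.6, -0.5, 0, 0, 0, 0, 1], [-0.6, -0.5, 0, 0, 0, 0, 1], [-0.6, -0.5, 0, 0, 0, 0, 1], [-0.6, -0.5, 0, 0, 0, 0, 1], [-0.6, -0.5, 0, 0, 0, -1, 1]]}}

```text
time: 5.3
position: [0.527, 0.1914, 0.3199]
tcp_rot: [[0.7, -0.714, 0.001], [-0.714, -0.7, -0.0], [0.001, -0.0, -1.0]]
wrist_force: [0.8, 0.7, 0.1]
gripper_width: 0.092
```

Emit:
{"fn": "servo_tool", "kwargs": {"targets": [[0, 0, 0, 0, 0, -1, 1], [0, 0, 0, 0, 0, -1, 1], [0, 0, 0, 0, 0, -1, 1], [0, 0, 0, 0, 0, -1, 1], [0, 0, 0, 0, 0, -1, 1]]}}

```text
time: 5.8
position: [0.5271, 0.19, 0.3197]
tcp_rot: [[0.924, -0.383, 0.0], [-0.383, -0.924, -0.0], [0.0, 0.0, -1.0]]
wrist_force: [0.2, 0.9, -0.7]
gripper_width: 0.092
```

Emit:
{"fn": "servo_tool", "kwargs": {"targets": [[0, 0, 0, 0, 0, -1, 1], [0, 0, 0, 0, 0, -1, 1], [0, 0, 0, 0, 0, -1, 1], [0, 0, 0, 0, 0, -1, 1], [0, 0, 0, 0, 0, -1, 1]]}}

```text
time: 6.3
position: [0.5271, 0.1899, 0.3197]
tcp_rot: [[1.0, 0.007, 0.0], [0.007, -1.0, -0.0], [0.0, 0.0, -1.0]]
wrist_force: [-0.5, 0.2, -0.3]
gripper_width: 0.0921
```

```bash
python3 - <<'E'
from look import *
r.get_image('wrist');r.get_image('wrist');
p=snap('wrist','w3.png');s=r.sense();print(s['position'],s['tcp_rot'][:,0],s['qpos'],s['time'])
import pickle;pickle.dump(p,open('w3.pkl','wb'))
for d in r.trace(p,'bar1'): print(d['confidence'],d['box'])
E
```

```text
[0.52712762 0.19000604 0.31962585] [9.99998566e-01 1.68998931e-03 1.05420760e-04] [ 0.22480135  0.33182283 -0.79178238  1.66052341  0.24673874  1.25278986
 -0.61583892] 6.45
0.8 [253.3, 27.7, 44.6, 134.1]
0.66 [352.2, 0.6, 33.7, 138.6]
0.6 [464.5, 0.1, 99.8, 35.8]
```

View pics/w3.png

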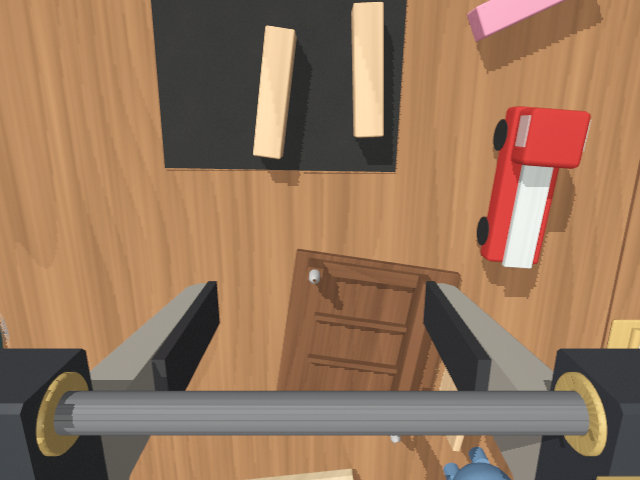

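```bash
python3 - <<'E'
import cv2
i=cv2.imread('pics/w3.png');cv2.imwrite('pics/w3c.png',cv2.resize(i[0:180,235:405],None,fx=3.3,fy=3.3,interpolation=cv2.INTER_CUBIC))
E
```

```text
(no output)
```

View pics/w3c.png

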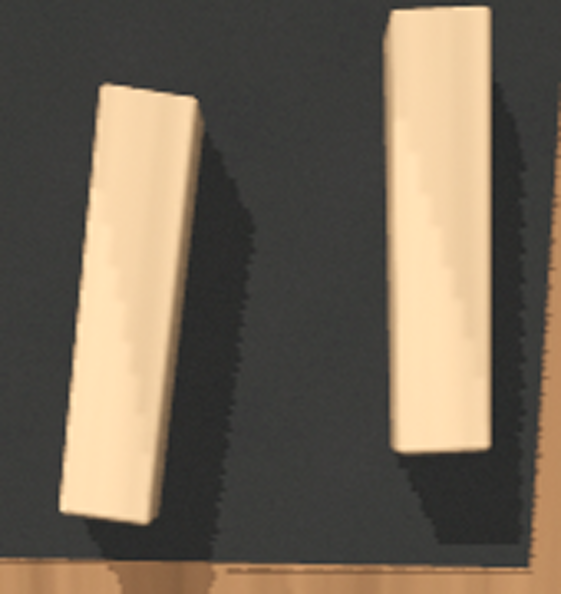

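```bash
python3 - <<'E'
from look import *
import pickle
p=pickle.load(open('w3.pkl','rb'))
for n,C in dict(B=[(102,86),(196,97),(152,522),(62,512)],A=[(393,9),(490,7),(489,449),(396,452)]).items():
    X=np.array([at_z(p,np.array([235,0])+(np.array(c)+.5)/3.3-.5,.032)[:2] for c in C])
    l=(X[0]+X[1]-X[2]-X[3])/2;w=(X[1]+X[2]-X[0]-X[3])/2
    print(n,X.mean(0),'len',np.linalg.norm(l),'w',np.linalg.norm(w),'jaw yaw deg',np.degrees(np.arctan2(l[1],l[0]))-90,np.degrees(np.arctan2(w[1],w[0])))
E
```

```text
B [0.47607185 0.29633193] len 0.12821700883023132 w 0.02915939772903806 jaw yaw deg -7.500108243076497 -5.943669689334014
A [0.5749114  0.31868912] len 0.12858276937395968 w 0.029607808445586897 jaw yaw deg 2.1511697226788016 1.6699290498504993
```

Emit:
{"fn": "servo_tool", "kwargs": {"targets": [[0.24, -0.65, 0.6, 0, 0, -0.4, 1], [0.24, -0.65, 0.6, 0, 0, 0, 1], [0.24, -0.65, 0.6, 0, 0, 0, 1], [0.24, -0.65, 0.6, 0, 0, 0, 1], [0, 0, 0.8, 0, 0, 0, 1]]}}

```text
time: 7.0
position: [0.5715, 0.3276, 0.1594]
tcp_rot: [[0.999, 0.039, 0.002], [0.039, -0.999, 0.005], [0.002, -0.005, -1.0]]
wrist_force: [-0.3, 0.6, -0.0]
gripper_width: 0.0921
```

Emit:
{"fn": "servo_tool", "kwargs": {"targets": [[0, 0, 0.8, 0, 0, 0, 1], [0, 0, 0, 0, 0, 0, 1], [0, 0, 0, 0, 0, 0, 1], [0, 0, 0, 0, 0, 0, 1], [0, 0, 0, 0, 0, 0, 1]]}}

```text
time: 7.5
position: [0.5728, 0.3223, 0.1223]
tcp_rot: [[0.999, 0.035, 0.004], [0.035, -0.999, 0.002], [0.004, -0.002, -1.0]]
wrist_force: [0.7, -0.2, 0.7]
gripper_width: 0.0917
```

```bash
python3 - <<'E'
from look import *
p=snap('wrist','w4.png');s=r.sense();print(s['position'],s['tcp_rot'][:,0],s['time'])
E
```

```text
[0.5726303  0.32211965 0.12198372] [0.99937495 0.03518428 0.00343168] 7.55
```

View pics/w4.png

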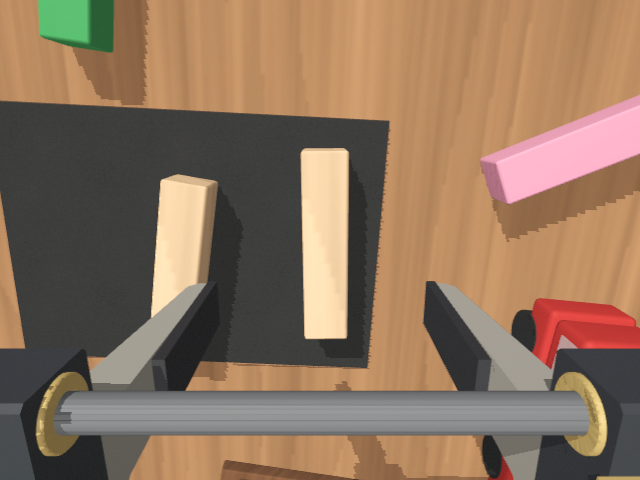

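Emit:
{"fn": "servo_tool", "kwargs": {"targets": [[0.04, 0.06, 0.6, 0, 0, 0, 1], [0, 0, 0.6, 0, 0, 0, 1], [0, 0, 0.6, 0, 0, 0, 1], [0, 0, 0.3, 0, 0, 0, 1], [0, 0, 0, 0, 0, 0, 1]]}}

```text
time: 8.05
position: [0.5728, 0.318, 0.0133]
tcp_rot: [[0.999, 0.036, -0.002], [0.036, -0.999, -0.001], [-0.002, 0.001, -1.0]]
wrist_force: [-0.3, -0.8, -0.3]
gripper_width: 0.0917
```

Emit:
{"fn": "servo_tool", "kwargs": {"targets": [[0, 0, 0, 0, 0, 0, 0.2], [0, 0, 0, 0, 0, 0, 0.2], [0, 0, 0, 0, 0, 0, 0.2], [0, 0, 0, 0, 0, 0, 0.2], [0, 0, 0, 0, 0, 0, 0.2]]}}

```text
time: 8.55
position: [0.5739, 0.3188, 0.0151]
tcp_rot: [[0.999, 0.036, 0.001], [0.036, -0.999, 0.0], [0.001, -0.0, -1.0]]
wrist_force: [0.2, -0.5, 0.1]
gripper_width: 0.0538
```

Emit:
{"fn": "servo_tool", "kwargs": {"targets": [[0, 0, 0, 0, 0, 0, 0.2], [0, 0, 0, 0, 0, 0, 0.2], [0, 0, 0, 0, 0, 0, 0.2], [0, 0, 0, 0, 0, 0, 0.2], [0, 0, 0, 0, 0, 0, 0.2]]}}

```text
time: 9.05
position: [0.5737, 0.3187, 0.0145]
tcp_rot: [[0.999, 0.036, 0.0], [0.036, -0.999, -0.0], [0.0, 0.0, -1.0]]
wrist_force: [0.3, -0.1, 0.7]
gripper_width: 0.0302
```

Emit:
{"fn": "servo_tool", "kwargs": {"targets": [[0, 0, 0, 0, 0, 0, 0], [0, 0, -0.5, 0, 0, 0, 0], [0, 0, -0.7, 0, 0, 0, 0], [0, 0, -0.7, 0, 0, 0, 0], [0, 0, -0.4, 0, 0, 0, 0]]}}

```text
time: 9.55
position: [0.5741, 0.3197, 0.1323]
tcp_rot: [[0.999, 0.036, 0.002], [0.036, -0.999, 0.002], [0.002, -0.002, -1.0]]
wrist_force: [0.7, 0.5, -0.9]
gripper_width: 0.0299
```

Emit:
{"fn": "servo_tool", "kwargs": {"targets": [[-0.12, 0.92, 0, 0, 0, 0, 0], [-0.12, 0.92, 0, 0, 0, 0, 0], [-0.12, 0.92, 0, 0, 0, 0, 0], [-0.12, 0.92, 0, 0, 0, 0, 0], [-0.12, 0.92, 0, 0, 0, 0, 0]]}}

```text
time: 10.05
position: [0.5511, 0.086, 0.1294]
tcp_rot: [[0.999, 0.036, -0.0], [0.036, -0.999, -0.0], [-0.0, 0.0, -1.0]]
wrist_force: [1.2, 0.6, -0.6]
gripper_width: 0.0299
```

Emit:
{"fn": "servo_tool", "kwargs": {"targets": [[-0.12, 0.92, 0, 0, 0, 0, 0], [-0.12, 0.92, 0, 0, 0, 0, 0], [-0.12, 0.92, 0, 0, 0, 0, 0], [0, 0, 0, 0, 0, 1, 0], [0, 0, 0, 0, 0, 1, 0]]}}

```text
time: 10.55
position: [0.5383, -0.0532, 0.1293]
tcp_rot: [[0.991, -0.132, -0.001], [-0.132, -0.991, -0.0], [-0.001, 0.0, -1.0]]
wrist_force: [-0.1, 0.1, -0.4]
gripper_width: 0.0299
```

Emit:
{"fn": "servo_tool", "kwargs": {"targets": [[0, 0, 0, 0, 0, 1, 0], [0, 0, 0, 0, 0, 1, 0], [0, 0, 0, 0, 0, 1, 0], [0, 0, 0, 0, 0, 1, 0], [0, 0, 0, 0, 0, 1, 0]]}}

```text
time: 11.05
position: [0.5385, -0.0506, 0.1294]
tcp_rot: [[0.864, -0.503, -0.001], [-0.503, -0.864, 0.0], [-0.001, 0.0, -1.0]]
wrist_force: [0.0, 0.7, -1.0]
gripper_width: 0.0295
```

Emit:
{"fn": "servo_tool", "kwargs": {"targets": [[0, 0, 0, 0, 0, 1, 0], [0, 0, 0, 0, 0, 1, 0], [0, 0, 0, 0, 0, 1, 0], [0, 0, 0, 0, 0, 1, 0], [0, 0, 0, 0, 0, 1, 0]]}}

```text
time: 11.55
position: [0.5385, -0.0505, 0.1294]
tcp_rot: [[0.6, -0.8, -0.001], [-0.8, -0.6, 0.0], [-0.0, 0.0, -1.0]]
wrist_force: [-1.0, 0.3, -0.3]
gripper_width: 0.0298
```

Emit:
{"fn": "servo_tool", "kwargs": {"targets": [[0, 0, 0, 0, 0, 1, 0], [0, 0, 0, 0, 0, 1, 0], [0, 0, 0, 0, 0, 1, 0], [0, 0, 0, 0, 0, 1, 0], [0, 0, 0, 0, 0, 1, 0]]}}

```text
time: 12.05
position: [0.5384, -0.0505, 0.1294]
tcp_rot: [[0.241, -0.97, -0.001], [-0.97, -0.241, 0.0], [-0.0, 0.001, -1.0]]
wrist_force: [-1.1, 0.2, 0.2]
gripper_width: 0.0297
```

Emit:
{"fn": "servo_tool", "kwargs": {"targets": [[0, 0, 0, 0, 0, 1, 0], [0, 0, 0, 0, 0, 1, 0], [0, 0, 0, 0, 0, 1, 0], [0, 0, 0, 0, 0, 1, 0], [0, 0, 0, 0, 0, 0.9, 0]]}}

```text
time: 12.55
position: [0.5385, -0.0505, 0.1294]
tcp_rot: [[-0.148, -0.989, -0.001], [-0.989, 0.148, 0.0], [-0.0, 0.001, -1.0]]
wrist_force: [-0.3, 0.4, -0.9]
gripper_width: 0.0298
```

```bash
cat >> look.py <<'E'
TR=np.array([0.56001931,-0.00492302,-0.14676375])
def w2t(X):
    c,s=np.cos(TR[2]),np.sin(TR[2]);d=np.array(X[:2])-TR[:2]
    return np.array([c*d[0]+s*d[1],-s*d[0]+c*d[1],X[2]])*1000
def st():
    s=r.sense();R=s['tcp_rot'];print('t',s['time'],'pos',np.round(s['position'],4),'tray mm',np.round(w2t(s['position']),1),'yaw-tray',round(np.degrees(np.arctan2(R[1,0],R[0,0])-TR[2]),2),'tilt',np.round(R[:2,2],3),'F',np.round(s['wrist_force'],1),'w',round(s['gripper_width'],4));return s
E
python3 - <<'E'
from look import *
p=snap('wrist','w5.png');st();print(r.sense()['qpos'])
E
```

```text
t 12.6 pos [ 0.5385 -0.0506  0.1295] tray mm [-14.6 -48.3 129.5] yaw-tray -90.22 tilt [-0.001  0.   ] F [ 0.7  0.3 -0.4] w 0.0298
[ 0.28720998  0.41923868 -0.3151959   1.92641804  0.17300784  0.8224263
 -1.84211535]
```

View pics/w5.png

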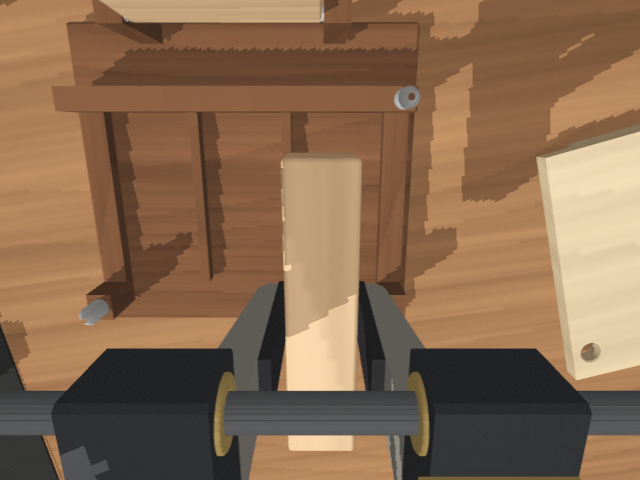

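Emit:
{"fn": "servo_tool", "kwargs": {"targets": [[0.08, 0, 0.5, 0, 0, 0, 0], [0, 0, 0.5, 0, 0, 0, 0], [0, 0, 0.5, 0, 0, 0, 0], [0, 0, 0.3, 0, 0, 0, 0], [0, 0, 0.1, 0, 0, 0, 0]]}}

```text
time: 13.1
position: [0.5371, -0.0545, 0.033]
tcp_rot: [[-0.144, -0.99, -0.003], [-0.99, 0.144, 0.0], [0.0, 0.003, -1.0]]
wrist_force: [-0.2, 0.1, -0.6]
gripper_width: 0.0296
```

```bash
python3 - <<'E'
from look import *
p=snap('wrist','w6.png');st()
E
```

```text
t 13.15 pos [ 0.5374 -0.0545  0.0332] tray mm [-15.1 -52.3  33.2] yaw-tray -89.87 tilt [-0.002  0.   ] F [-0.3  0.2 -0.9] w 0.0295
```

View pics/w6.png

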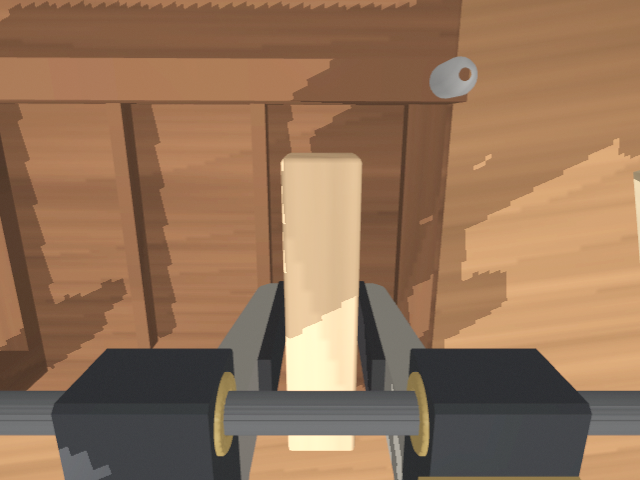

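Emit:
{"fn": "servo_tool", "kwargs": {"targets": [[0, 0, 0.06, 0, 0, 0, 0], [0, 0, 0.04, 0, 0, 0, 0], [0, 0, 0.04, 0, 0, 0, 0], [0, 0, 0.02, 0, 0, 0, 0], [0, 0, 0, 0, 0, 0, 0]]}}

```text
time: 13.65
position: [0.5383, -0.0548, 0.0268]
tcp_rot: [[-0.145, -0.989, 0.0], [-0.989, 0.145, -0.0], [0.0, -0.0, -1.0]]
wrist_force: [-1.1, 1.1, -0.4]
gripper_width: 0.0297
```

Emit:
{"fn": "servo_tool", "kwargs": {"targets": [[0, 0, 0.02, 0, 0, 0, 0], [0, 0, 0.02, 0, 0, 0, 0], [0, 0, 0.02, 0, 0, 0, 0], [0, 0, 0, 0, 0, 0, 0], [0, 0, 0, 0, 0, 0, 0]]}}

```text
time: 14.15
position: [0.5383, -0.0548, 0.0245]
tcp_rot: [[-0.145, -0.989, 0.0], [-0.989, 0.145, -0.0], [0.0, -0.0, -1.0]]
wrist_force: [-3.0, 0.4, 7.7]
gripper_width: 0.0297
```

Emit:
{"fn": "servo_tool", "kwargs": {"targets": [[0, 0, -0.01, 0, 0, 0, 0], [0, -0.1, 0, 0, 0, 0, 0], [0, -0.1, 0, 0, 0, 0, 0], [0, -0.08, 0, 0, 0, 0, 0], [0, 0, 0, 0, 0, 0, 0]]}}

```text
time: 14.65
position: [0.5523, -0.0566, 0.0245]
tcp_rot: [[-0.145, -0.989, -0.0], [-0.989, 0.145, -0.0], [0.0, 0.0, -1.0]]
wrist_force: [-2.1, 0.8, 5.1]
gripper_width: 0.03
```

Emit:
{"fn": "servo_tool", "kwargs": {"targets": [[0, -0.03, 0, 0, 0, 0, 0], [0, -0.03, 0, 0, 0, 0, 0], [0, 0, 0, 0, 0, 0, 0], [0, 0, 0, 0, 0, 0, 0], [0, 0, 0, 0, 0, 0, 0]]}}

```text
time: 15.15
position: [0.5545, -0.057, 0.0245]
tcp_rot: [[-0.145, -0.989, -0.001], [-0.989, 0.145, -0.0], [0.0, 0.001, -1.0]]
wrist_force: [-4.1, -0.3, 6.6]
gripper_width: 0.0302
```

Emit:
{"fn": "servo_tool", "kwargs": {"targets": [[0, -0.03, 0, 0, 0, 0, 0], [0, -0.03, 0, 0, 0, 0, 0], [0, 0, 0, 0, 0, 0, 0], [0, 0, 0, 0, 0, 0, 0], [0, 0, 0, 0, 0, 0, 0]]}}

```text
time: 15.65
position: [0.5567, -0.0573, 0.0245]
tcp_rot: [[-0.145, -0.989, -0.003], [-0.989, 0.145, -0.0], [0.001, 0.003, -1.0]]
wrist_force: [-6.1, 1.1, 8.5]
gripper_width: 0.0301
```

```bash
python3 - <<'E'
from look import *
p=snap('wrist','w7.png');st()
E
```

```text
t 15.7 pos [ 0.5566 -0.0573  0.0244] tray mm [  4.3 -52.3  24.4] yaw-tray -89.9 tilt [-0.003 -0.   ] F [-6.4  0.6  9.7] w 0.0299
```

View pics/w7.png

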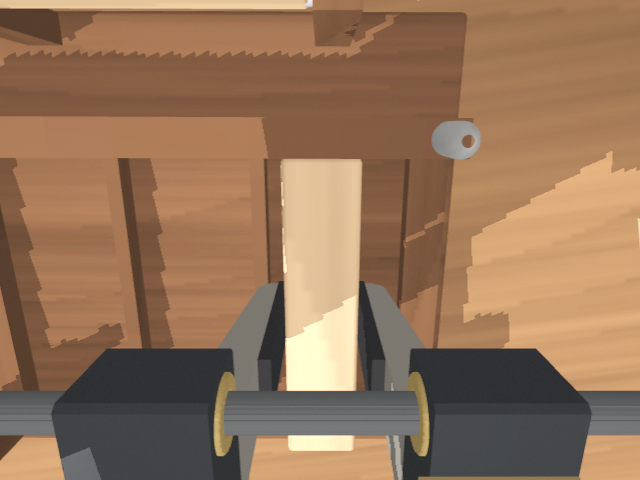

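Emit:
{"fn": "servo_tool", "kwargs": {"targets": [[0, -0.03, -0.01, 0, 0, 0, 0], [0, 0, 0, 0, 0, 0, 0], [0, 0, 0, 0, 0, 0, 0], [0, 0, 0, 0, 0, 0, 0], [0, 0, 0, 0, 0, 0, 0]]}}

```text
time: 16.2
position: [0.5566, -0.0573, 0.0245]
tcp_rot: [[-0.144, -0.989, -0.006], [-0.99, 0.144, 0.0], [0.001, 0.006, -1.0]]
wrist_force: [-7.5, 1.3, 8.0]
gripper_width: 0.03
```

Emit:
{"fn": "servo_tool", "kwargs": {"targets": [[0, -0.03, 0, 0, 0, 0, 0], [0, 0, 0, 0, 0, 0, 0], [0, 0, 0, 0, 0, 0, 0], [0, 0, 0, 0, 0, 0, 0], [0, 0, 0, 0, 0, 0, 0]]}}

```text
time: 16.7
position: [0.5567, -0.0573, 0.0244]
tcp_rot: [[-0.144, -0.989, -0.009], [-0.99, 0.144, 0.0], [0.001, 0.009, -1.0]]
wrist_force: [-12.2, 1.1, 13.4]
gripper_width: 0.0296
```

Emit:
{"fn": "servo_tool", "kwargs": {"targets": [[0, 0.04, -0.01, 0, 0, 0, 0], [-0.05, 0, 0, 0, 0, 0, 0], [-0.05, 0, 0, 0, 0, 0, 0], [0, 0, 0, 0, 0, 0, 0], [0, 0, 0, 0, 0, 0, 0]]}}

```text
time: 17.2
position: [0.5571, -0.0549, 0.0245]
tcp_rot: [[-0.147, -0.989, -0.006], [-0.989, 0.147, -0.002], [0.003, 0.005, -1.0]]
wrist_force: [-6.5, -4.3, 5.5]
gripper_width: 0.0297
```

Emit:
{"fn": "servo_tool", "kwargs": {"targets": [[-0.02, 0, 0, 0, 0, 0, 0], [-0.02, 0, 0, 0, 0, 0, 0], [0, 0, 0, 0, 0, 0, 0], [0, 0, 0, 0, 0, 0, 0], [0, 0, 0, 0, 0, 0, 0]]}}

```text
time: 17.7
position: [0.5573, -0.0536, 0.0245]
tcp_rot: [[-0.147, -0.989, -0.006], [-0.989, 0.147, -0.003], [0.004, 0.006, -1.0]]
wrist_force: [-6.8, -4.9, 4.7]
gripper_width: 0.0297
```

Emit:
{"fn": "servo_tool", "kwargs": {"targets": [[-0.02, 0, 0, 0, 0, 0, 0], [-0.02, 0, 0, 0, 0, 0, 0], [0, 0, 0, 0, 0, 0, 0], [0, 0, 0, 0, 0, 0, 0], [0, 0, 0, 0, 0, 0, 0]]}}

```text
time: 18.2
position: [0.5575, -0.0516, 0.0245]
tcp_rot: [[-0.147, -0.989, -0.006], [-0.989, 0.147, -0.003], [0.004, 0.006, -1.0]]
wrist_force: [-8.0, -4.3, 5.9]
gripper_width: 0.0301
```

```bash
python3 - <<'E'
from look import *
p=snap('wrist','w8.png');st()
E
```

```text
t 18.25 pos [ 0.5576 -0.0516  0.0245] tray mm [  4.4 -46.6  24.5] yaw-tray -90.06 tilt [-0.006 -0.003] F [-7.9 -4.3  5.7] w 0.03
```

View pics/w8.png

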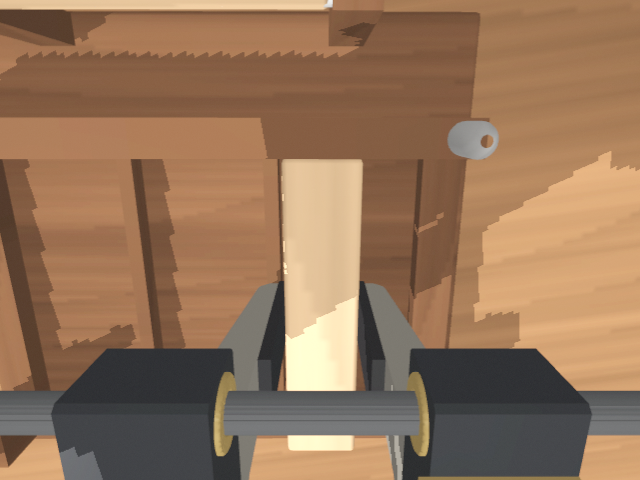

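Emit:
{"fn": "servo_tool", "kwargs": {"targets": [[-0.02, 0, 0, 0, 0, 0, 0], [-0.02, 0, 0, 0, 0, 0, 0], [0, 0, 0, 0, 0, 0, 0], [0, 0, 0, 0, 0, 0, 0], [0, 0, 0, 0, 0, 0, 0]]}}

```text
time: 18.75
position: [0.5578, -0.0496, 0.0245]
tcp_rot: [[-0.147, -0.989, -0.006], [-0.989, 0.147, -0.003], [0.004, 0.006, -1.0]]
wrist_force: [-7.2, -4.8, 5.7]
gripper_width: 0.0295
```

Emit:
{"fn": "servo_tool", "kwargs": {"targets": [[-0.02, 0, 0, 0, 0, 0, 0], [-0.02, 0, 0, 0, 0, 0, 0], [0, 0, 0, 0, 0, 0, 0], [0, 0, 0, 0, 0, 0, 0], [0, 0, 0, 0, 0, 0, 0]]}}

```text
time: 19.25
position: [0.558, -0.0485, 0.0245]
tcp_rot: [[-0.148, -0.989, -0.006], [-0.989, 0.148, -0.004], [0.005, 0.006, -1.0]]
wrist_force: [-7.9, -6.2, 5.7]
gripper_width: 0.0294
```

Emit:
{"fn": "servo_tool", "kwargs": {"targets": [[-0.02, 0, 0, 0, 0, 0, 0], [-0.02, 0, 0, 0, 0, 0, 0], [-0.02, 0, 0, 0, 0, 0, 0], [0, -0.03, 0, 0, 0, 0, 0], [0, 0, 0, 0, 0, 0, 0]]}}

```text
time: 19.75
position: [0.558, -0.0484, 0.0245]
tcp_rot: [[-0.149, -0.989, -0.011], [-0.989, 0.149, -0.007], [0.009, 0.009, -1.0]]
wrist_force: [-13.0, -10.6, 11.8]
gripper_width: 0.0298
```

```bash
python3 - <<'E'
from look import *
p=snap('wrist','w9.png');st()
E
```

```text
t 19.8 pos [ 0.5581 -0.0484  0.0245] tray mm [  4.4 -43.2  24.5] yaw-tray -90.15 tilt [-0.01  -0.007] F [-13.2 -11.6  11.6] w 0.0295
```

View pics/w9.png

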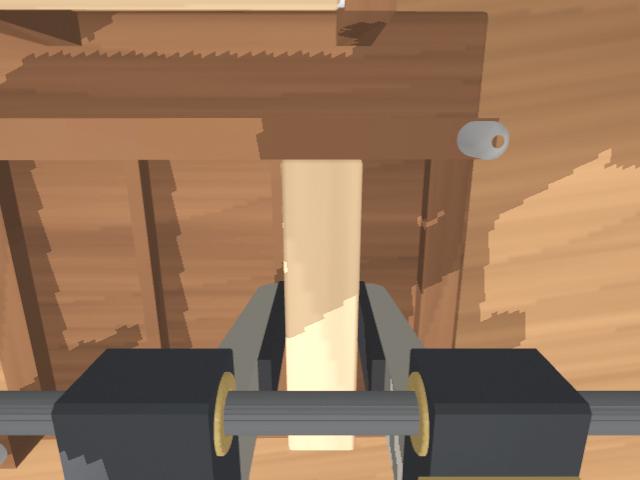

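Emit:
{"fn": "servo_tool", "kwargs": {"targets": [[0, 0, 0, 0, 0, 0, 0.6], [0, 0, 0, 0, 0, 0, 0.6], [0, 0, 0, 0, 0, 0, 0.6], [0, 0, 0, 0, 0, 0, 0.6], [0, 0, 0, 0, 0, 0, 0.6]]}}

```text
time: 20.3
position: [0.5633, -0.0415, 0.0251]
tcp_rot: [[-0.144, -0.99, 0.001], [-0.99, 0.144, 0.0], [-0.001, -0.001, -1.0]]
wrist_force: [-0.4, -0.5, 0.6]
gripper_width: 0.0553
```

Emit:
{"fn": "servo_tool", "kwargs": {"targets": [[0.06, 0.06, -0.1, 0, 0, 0, 0.6], [0, 0, -0.4, 0, 0, 0, 0.6], [0, 0, -0.6, 0, 0, 0, 0.6], [0, 0, -0.8, 0, 0, 0, 0.6], [0, 0, -0.8, 0, 0, 0, 0.6]]}}

```text
time: 20.8
position: [0.5588, -0.0447, 0.1615]
tcp_rot: [[-0.145, -0.989, -0.001], [-0.989, 0.145, 0.0], [-0.0, 0.001, -1.0]]
wrist_force: [0.2, -0.5, 0.2]
gripper_width: 0.0551
```

```bash
python3 - <<'E'
from look import *
p=snap('wrist','w10.png');st()
E
```

```text
t 20.85 pos [ 0.5631 -0.0446  0.1685] tray mm [  8.9 -38.8 168.5] yaw-tray -89.9 tilt [ 0.011 -0.001] F [ 2.  -0.2  3.6] w 0.0554
```

View pics/w10.png

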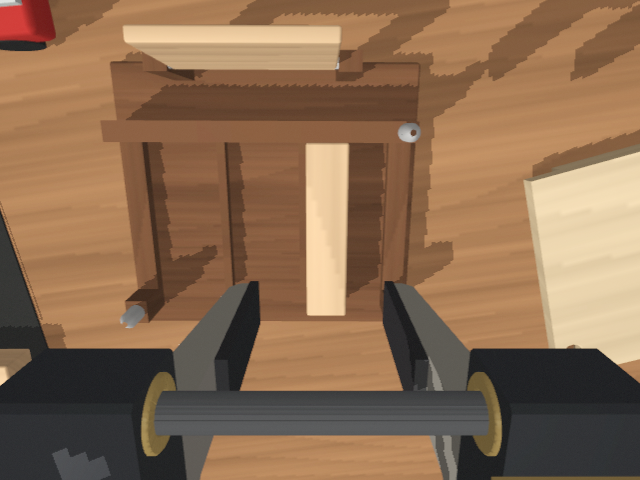

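Emit:
{"fn": "servo_tool", "kwargs": {"targets": [[-0.9, 0.38, 0, 0, 0, 0, 1], [-0.9, 0.38, 0, 0, 0, 0, 1], [-0.9, 0.38, 0, 0, 0, 0, 1], [-0.9, 0.38, 0, 0, 0, 0, 1], [-0.9, 0.38, 0, 0, 0, 0, 1]]}}

```text
time: 21.35
position: [0.4972, 0.1932, 0.1604]
tcp_rot: [[-0.145, -0.989, 0.001], [-0.989, 0.145, -0.0], [-0.0, -0.001, -1.0]]
wrist_force: [0.4, -0.3, 0.3]
gripper_width: 0.0913
```

Emit:
{"fn": "servo_tool", "kwargs": {"targets": [[-0.9, 0.38, 0, 0, 0, 0, 1], [-0.9, 0.38, 0, 0, 0, 0, 1], [0, 0, 0, 0, 0, -1, 1], [0, 0, 0, 0, 0, -1, 1], [0, 0, 0, 0, 0, -1, 1]]}}

```text
time: 21.85
position: [0.4729, 0.2868, 0.1601]
tcp_rot: [[0.099, -0.995, 0.0], [-0.995, -0.099, -0.0], [0.0, -0.0, -1.0]]
wrist_force: [1.1, 0.3, -1.0]
gripper_width: 0.0919
```

Emit:
{"fn": "servo_tool", "kwargs": {"targets": [[0, 0, 0, 0, 0, -1, 1], [0, 0, 0, 0, 0, -1, 1], [0, 0, 0, 0, 0, -1, 1], [0, 0, 0, 0, 0, -1, 1], [0, 0, 0, 0, 0, -1, 1]]}}

```text
time: 22.35
position: [0.4733, 0.2861, 0.1602]
tcp_rot: [[0.478, -0.879, 0.0], [-0.879, -0.478, -0.0], [0.0, -0.0, -1.0]]
wrist_force: [-1.0, 0.9, 0.0]
gripper_width: 0.092
```

Emit:
{"fn": "servo_tool", "kwargs": {"targets": [[0, 0, 0, 0, 0, -1, 1], [0, 0, 0, 0, 0, -1, 1], [0, 0, 0, 0, 0, -1, 1], [0, 0, 0, 0, 0, -1, 1], [0, 0, 0, 0, 0, -1, 1]]}}

```text
time: 22.85
position: [0.4734, 0.286, 0.1602]
tcp_rot: [[0.782, -0.623, 0.0], [-0.623, -0.782, -0.0], [0.0, -0.0, -1.0]]
wrist_force: [0.1, 0.0, 0.7]
gripper_width: 0.0916
```

Emit:
{"fn": "servo_tool", "kwargs": {"targets": [[0, 0, 0, 0, 0, -1, 1], [0, 0, 0, 0, 0, -1, 1], [0, 0, 0, 0, 0, -1, 1], [0, 0, 0, 0, 0, -1, 1], [0, 0, 0, 0, 0, -1, 1]]}}

```text
time: 23.35
position: [0.4733, 0.286, 0.1602]
tcp_rot: [[0.963, -0.269, 0.0], [-0.269, -0.963, -0.0], [0.0, 0.0, -1.0]]
wrist_force: [-0.8, -0.4, -0.5]
gripper_width: 0.0916
```

Emit:
{"fn": "servo_tool", "kwargs": {"targets": [[0, 0, 0, 0, 0, -1, 1], [0, 0, 0, 0, 0, -0.9, 1], [0, 0, 0, 0, 0, 0, 1], [0, 0, 0, 0, 0, 0, 1], [0, 0, 0, 0, 0, 0, 1]]}}

```text
time: 23.85
position: [0.4734, 0.2861, 0.1601]
tcp_rot: [[0.992, -0.125, 0.0], [-0.125, -0.992, -0.0], [0.0, 0.0, -1.0]]
wrist_force: [-0.0, -0.9, 0.3]
gripper_width: 0.0918
```

```bash
python3 - <<'E'
from look import *
p=snap('wrist','w11.png');st();print(r.sense()['tcp_rot'][:,0])
E
```

```text
t 23.9 pos [0.4734 0.2862 0.1601] tray mm [-128.2  275.3  160.1] yaw-tray 1.24 tilt [ 0. -0.] F [0.2 0.1 0.3] w 0.0919
[ 9.92190247e-01 -1.24733536e-01  2.41976424e-04]
```

View pics/w11.png

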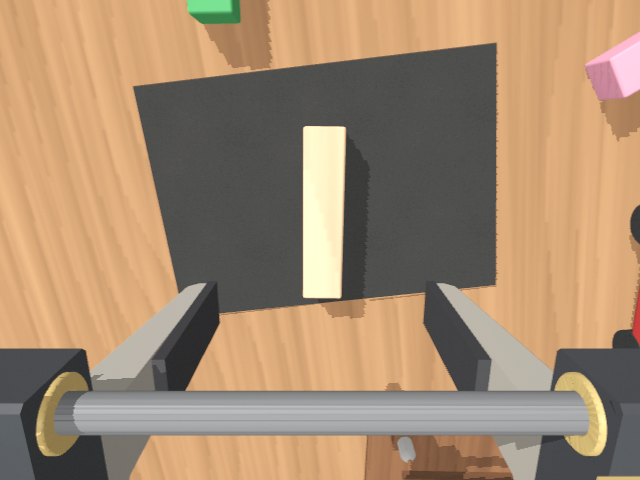

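Emit:
{"fn": "servo_tool", "kwargs": {"targets": [[0.02, -0.2, 0.6, 0, 0, 0, 1], [0, 0, 0.7, 0, 0, 0, 1], [0, 0, 0.7, 0, 0, 0, 1], [0, 0, 0.6, 0, 0, 0, 1], [0, 0, 0.3, 0, 0, 0, 1]]}}

```text
time: 24.4
position: [0.4744, 0.2951, 0.0126]
tcp_rot: [[0.992, -0.124, -0.003], [-0.124, -0.992, -0.002], [-0.003, 0.002, -1.0]]
wrist_force: [-1.0, 0.0, -0.1]
gripper_width: 0.0919
```

Emit:
{"fn": "servo_tool", "kwargs": {"targets": [[0, 0, 0, 0, 0, 0, 0], [0, 0, 0, 0, 0, 0, 0], [0, 0, 0, 0, 0, 0, 0], [0, 0, 0, 0, 0, 0, 0], [0, 0, 0, 0, 0, 0, 0]]}}

```text
time: 24.9
position: [0.4763, 0.2963, 0.0161]
tcp_rot: [[0.992, -0.124, 0.002], [-0.124, -0.992, 0.001], [0.002, -0.001, -1.0]]
wrist_force: [-0.5, 0.3, -0.3]
gripper_width: 0.0541
```

Emit:
{"fn": "servo_tool", "kwargs": {"targets": [[0, 0, 0, 0, 0, 0, 0], [0, 0, 0, 0, 0, 0, 0], [0, 0, 0, 0, 0, 0, 0], [0, 0, 0, 0, 0, 0, 0], [0, 0, 0, 0, 0, 0, 0]]}}

```text
time: 25.4
position: [0.4757, 0.296, 0.0151]
tcp_rot: [[0.992, -0.124, 0.0], [-0.124, -0.992, -0.0], [0.0, 0.0, -1.0]]
wrist_force: [-0.3, -1.5, 1.8]
gripper_width: 0.0299
```

Emit:
{"fn": "servo_tool", "kwargs": {"targets": [[0, 0, 0, 0, 0, 0, 0], [0, 0, -0.5, 0, 0, 0, 0], [0, 0, -0.7, 0, 0, 0, 0], [0, 0, -0.7, 0, 0, 0, 0], [0, 0, -0.4, 0, 0, 0, 0]]}}

```text
time: 25.9
position: [0.4761, 0.2968, 0.1323]
tcp_rot: [[0.992, -0.124, 0.002], [-0.124, -0.992, 0.001], [0.002, -0.002, -1.0]]
wrist_force: [1.2, 0.8, -2.0]
gripper_width: 0.0297
```

Emit:
{"fn": "servo_tool", "kwargs": {"targets": [[0.43, 0.87, 0, 0, 0, 0, 0], [0.43, 0.87, 0, 0, 0, 0, 0], [0.43, 0.87, 0, 0, 0, 0, 0], [0.43, 0.87, 0, 0, 0, 0, 0], [0.43, 0.87, 0, 0, 0, 0, 0]]}}

```text
time: 26.4
position: [0.5555, 0.065, 0.1299]
tcp_rot: [[0.992, -0.124, -0.0], [-0.124, -0.992, -0.0], [-0.0, 0.0, -1.0]]
wrist_force: [0.7, -0.2, -1.7]
gripper_width: 0.0296
```

Emit:
{"fn": "servo_tool", "kwargs": {"targets": [[0, 0, 0, 0, 0, 1, 0], [0, 0, 0, 0, 0, 1, 0], [0, 0, 0, 0, 0, 1, 0], [0, 0, 0, 0, 0, 1, 0], [0, 0, 0, 0, 0, 1, 0]]}}

```text
time: 26.9
position: [0.555, 0.0669, 0.1296]
tcp_rot: [[0.864, -0.503, -0.001], [-0.503, -0.864, 0.0], [-0.001, 0.0, -1.0]]
wrist_force: [-0.5, 0.9, -1.9]
gripper_width: 0.0298
```

Emit:
{"fn": "servo_tool", "kwargs": {"targets": [[0, 0, 0, 0, 0, 1, 0], [0, 0, 0, 0, 0, 1, 0], [0, 0, 0, 0, 0, 1, 0], [0, 0, 0, 0, 0, 1, 0], [0, 0, 0, 0, 0, 1, 0]]}}

```text
time: 27.4
position: [0.5549, 0.067, 0.1296]
tcp_rot: [[0.6, -0.8, -0.001], [-0.8, -0.6, 0.0], [-0.001, 0.001, -1.0]]
wrist_force: [-0.6, 1.4, -1.0]
gripper_width: 0.0296
```

Emit:
{"fn": "servo_tool", "kwargs": {"targets": [[0, 0, 0, 0, 0, 1, 0], [0, 0, 0, 0, 0, 1, 0], [0, 0, 0, 0, 0, 1, 0], [0, 0, 0, 0, 0, 1, 0], [0, 0, 0, 0, 0, 1, 0]]}}

```text
time: 27.9
position: [0.5549, 0.067, 0.1296]
tcp_rot: [[0.241, -0.97, -0.001], [-0.97, -0.241, 0.0], [-0.0, 0.001, -1.0]]
wrist_force: [0.4, -0.0, -1.7]
gripper_width: 0.03
```

Emit:
{"fn": "servo_tool", "kwargs": {"targets": [[0, 0, 0, 0, 0, 1, 0], [0, 0, 0, 0, 0, 1, 0], [0, 0, 0, 0, 0, 1, 0], [0, 0, 0, 0, 0, 1, 0], [0, 0, 0, 0, 0, 1, 0]]}}

```text
time: 28.4
position: [0.5549, 0.067, 0.1296]
tcp_rot: [[-0.156, -0.988, -0.001], [-0.988, 0.156, 0.0], [0.0, 0.001, -1.0]]
wrist_force: [-0.3, -0.3, -1.5]
gripper_width: 0.0301
```

```bash
python3 - <<'E'
from look import *
p=snap('wrist','w12.png');st()
E
```

```text
t 28.45 pos [0.555  0.067  0.1297] tray mm [-15.5  70.4 129.7] yaw-tray -90.72 tilt [-0.001 -0.   ] F [ 0.2  0.2 -0.7] w 0.0295
```

View pics/w12.png

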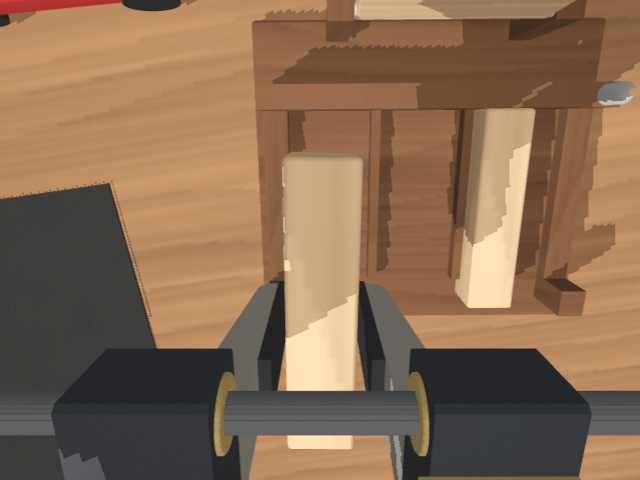

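Emit:
{"fn": "servo_tool", "kwargs": {"targets": [[0.03, -0.06, 0.4, 0, 0, -0.15, 0], [0, 0, 0.5, 0, 0, 0, 0], [0, 0, 0.5, 0, 0, 0, 0], [0, 0, 0.4, 0, 0, 0, 0], [0, 0, 0.12, 0, 0, 0, 0]]}}

```text
time: 28.95
position: [0.5562, 0.0648, 0.0317]
tcp_rot: [[-0.139, -0.99, -0.004], [-0.99, 0.139, -0.0], [0.001, 0.004, -1.0]]
wrist_force: [0.0, -0.1, -0.6]
gripper_width: 0.0297
```

Emit:
{"fn": "servo_tool", "kwargs": {"targets": [[0, 0, 0.08, 0, 0, 0, 0], [0, 0, 0.06, 0, 0, 0, 0], [0, 0, 0, 0, 0, 0, 0], [0, 0, 0, 0, 0, 0, 0], [0, 0, 0, 0, 0, 0, 0]]}}

```text
time: 29.45
position: [0.5586, 0.065, 0.0278]
tcp_rot: [[-0.141, -0.99, 0.001], [-0.99, 0.141, 0.0], [-0.0, -0.001, -1.0]]
wrist_force: [-0.2, -0.0, -0.6]
gripper_width: 0.0294
```

Emit:
{"fn": "servo_tool", "kwargs": {"targets": [[0, 0, 0.03, 0, 0, 0.06, 0], [0, 0, 0.02, 0, 0, 0, 0], [0, 0, 0.01, 0, 0, 0, 0], [0, 0, 0, 0, 0, 0, 0], [0, 0, 0, 0, 0, 0, 0]]}}

```text
time: 29.95
position: [0.5583, 0.0649, 0.0251]
tcp_rot: [[-0.146, -0.989, 0.0], [-0.989, 0.146, -0.001], [0.0, -0.001, -1.0]]
wrist_force: [-2.4, -0.6, 7.8]
gripper_width: 0.03
```

Emit:
{"fn": "servo_tool", "kwargs": {"targets": [[0, -0.1, -0.01, 0, 0, 0, 0], [0, -0.1, 0, 0, 0, 0, 0], [0, -0.08, 0, 0, 0, 0, 0], [0, -0.03, 0, 0, 0, 0, 0], [0, 0, 0, 0, 0, 0, 0]]}}

```text
time: 30.45
position: [0.5733, 0.0631, 0.0251]
tcp_rot: [[-0.145, -0.989, -0.001], [-0.989, 0.145, 0.0], [0.0, 0.001, -1.0]]
wrist_force: [-3.6, -0.4, 7.2]
gripper_width: 0.0297
```

Emit:
{"fn": "servo_tool", "kwargs": {"targets": [[0, -0.03, 0, 0, 0, 0, 0], [0, -0.03, 0, 0, 0, 0, 0], [0, 0, 0, 0, 0, 0, 0], [0, 0, 0, 0, 0, 0, 0], [0, 0, 0, 0, 0, 0, 0]]}}

```text
time: 30.95
position: [0.5744, 0.063, 0.0251]
tcp_rot: [[-0.145, -0.989, -0.004], [-0.989, 0.145, -0.0], [0.001, 0.004, -1.0]]
wrist_force: [-8.4, 1.4, 12.2]
gripper_width: 0.0299
```

Emit:
{"fn": "servo_tool", "kwargs": {"targets": [[0, -0.03, 0, 0, 0, 0, 0], [0, -0.03, 0, 0, 0, 0, 0], [0, 0, 0, 0, 0, 0, 0], [0, 0, 0, 0, 0, 0, 0], [0, 0, 0, 0, 0, 0, 0]]}}

```text
time: 31.45
position: [0.5745, 0.0629, 0.025]
tcp_rot: [[-0.145, -0.989, -0.01], [-0.989, 0.145, -0.001], [0.002, 0.009, -1.0]]
wrist_force: [-15.9, 0.9, 18.3]
gripper_width: 0.0296
```

```bash
python3 - <<'E'
from look import *
p=snap('wrist','w13.png');st()
E
```

```text
t 31.5 pos [0.5746 0.063  0.025 ] tray mm [ 4.5 69.3 25. ] yaw-tray -89.93 tilt [-0.01  -0.001] F [-15.1   1.9  18.1] w 0.0297
```

View pics/w13.png

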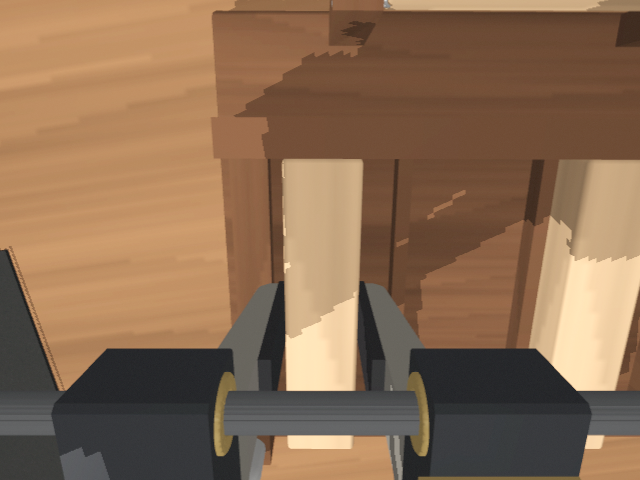

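Emit:
{"fn": "servo_tool", "kwargs": {"targets": [[0, 0.06, -0.02, 0, 0, 0, 0], [-0.05, 0, 0, 0, 0, 0, 0], [-0.05, 0, 0, 0, 0, 0, 0], [-0.04, 0, 0, 0, 0, 0, 0], [0, 0, 0, 0, 0, 0, 0]]}}

```text
time: 32.0
position: [0.5747, 0.065, 0.0251]
tcp_rot: [[-0.148, -0.989, -0.007], [-0.989, 0.148, -0.006], [0.007, 0.006, -1.0]]
wrist_force: [-9.2, -8.4, 9.1]
gripper_width: 0.0294
```

Emit:
{"fn": "servo_tool", "kwargs": {"targets": [[-0.02, 0, 0, 0, 0, 0, 0], [-0.02, 0, 0, 0, 0, 0, 0], [0, 0, 0, 0, 0, 0, 0], [0, 0, 0, 0, 0, 0, 0], [0, 0, 0, 0, 0, 0, 0]]}}

```text
time: 32.5
position: [0.5749, 0.0662, 0.0251]
tcp_rot: [[-0.149, -0.989, -0.007], [-0.989, 0.149, -0.007], [0.008, 0.006, -1.0]]
wrist_force: [-9.3, -9.4, 10.3]
gripper_width: 0.0299
```

Emit:
{"fn": "servo_tool", "kwargs": {"targets": [[-0.02, 0, 0, 0, 0, 0, 0], [-0.02, 0, 0, 0, 0, 0, 0], [0, 0, 0, 0, 0, 0, 0], [0, 0, 0, 0, 0, 0, 0], [0, 0, 0, 0, 0, 0, 0]]}}

```text
time: 33.0
position: [0.5752, 0.0681, 0.0251]
tcp_rot: [[-0.149, -0.989, -0.007], [-0.989, 0.149, -0.007], [0.008, 0.006, -1.0]]
wrist_force: [-9.1, -8.6, 10.5]
gripper_width: 0.0296
```

Emit:
{"fn": "servo_tool", "kwargs": {"targets": [[-0.02, 0, 0, 0, 0, 0, 0], [-0.02, 0, 0, 0, 0, 0, 0], [0, 0, 0, 0, 0, 0, 0], [0, 0, 0, 0, 0, 0, 0], [0, 0, 0, 0, 0, 0, 0]]}}

```text
time: 33.5
position: [0.5754, 0.0698, 0.0251]
tcp_rot: [[-0.149, -0.989, -0.008], [-0.989, 0.149, -0.007], [0.008, 0.006, -1.0]]
wrist_force: [-9.1, -10.2, 11.3]
gripper_width: 0.0298
```

```bash
python3 - <<'E'
from look import *
p=snap('wrist','w14.png');st()
E
```

```text
t 33.55 pos [0.5755 0.0698 0.0251] tray mm [ 4.4 76.2 25.1] yaw-tray -90.17 tilt [-0.008 -0.007] F [-10.4  -9.3  11.1] w 0.0297
```

View pics/w14.png

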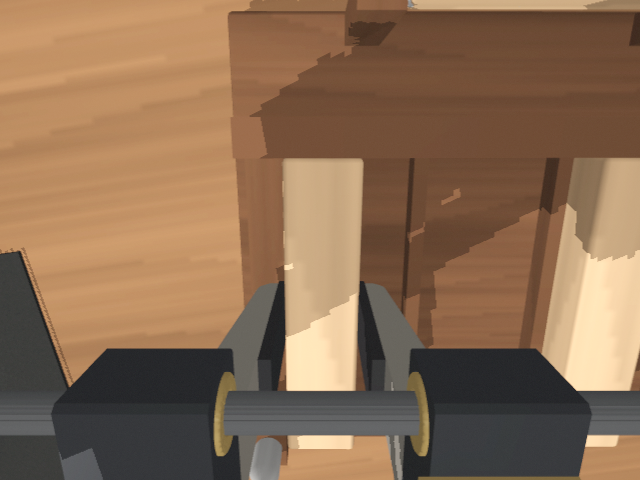

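Emit:
{"fn": "servo_tool", "kwargs": {"targets": [[-0.02, 0, 0, 0, 0, 0, 0], [-0.02, 0, 0, 0, 0, 0, 0], [0, 0, 0, 0, 0, 0, 0], [0, 0, 0, 0, 0, 0, 0], [0, 0, 0, 0, 0, 0, 0]]}}

```text
time: 34.05
position: [0.5755, 0.0699, 0.0251]
tcp_rot: [[-0.15, -0.989, -0.009], [-0.989, 0.15, -0.01], [0.011, 0.007, -1.0]]
wrist_force: [-10.1, -12.3, 12.7]
gripper_width: 0.0298
```

Emit:
{"fn": "servo_tool", "kwargs": {"targets": [[-0.02, 0, 0, 0, 0, 0, 0], [-0.02, 0, 0, 0, 0, 0, 0], [0, 0, 0, 0, 0, 0, 0], [0, 0, 0, 0, 0, 0, 0], [0, 0, 0, 0, 0, 0, 0]]}}

```text
time: 34.55
position: [0.5755, 0.0699, 0.0251]
tcp_rot: [[-0.151, -0.989, -0.01], [-0.989, 0.151, -0.012], [0.013, 0.008, -1.0]]
wrist_force: [-12.3, -16.1, 15.2]
gripper_width: 0.0298
```

Emit:
{"fn": "servo_tool", "kwargs": {"targets": [[-0.02, 0, 0, 0, 0, 0, 0], [-0.02, 0, 0, 0, 0, 0, 0], [0, 0, 0, 0, 0, 0, 0], [0, 0, 0, 0, 0, 0, 0], [0, 0, 0, 0, 0, 0, 0]]}}

```text
time: 35.05
position: [0.5756, 0.07, 0.0251]
tcp_rot: [[-0.151, -0.988, -0.011], [-0.988, 0.152, -0.014], [0.016, 0.008, -1.0]]
wrist_force: [-12.5, -19.5, 16.7]
gripper_width: 0.0294
```

Emit:
{"fn": "servo_tool", "kwargs": {"targets": [[0.06, 0, 0, 0, 0, 0, 0], [0, 0, 0, 0, 0, 0, 0], [0, 0, 0, 0, 0, 0, 0.6], [0, 0, 0, 0, 0, 0, 0.6], [0, 0, 0, 0, 0, 0, 0.6]]}}

```text
time: 35.55
position: [0.5799, 0.0784, 0.0257]
tcp_rot: [[-0.146, -0.989, 0.002], [-0.989, 0.146, 0.001], [-0.001, -0.002, -1.0]]
wrist_force: [-0.1, 1.1, 0.7]
gripper_width: 0.0515
```

Emit:
{"fn": "servo_tool", "kwargs": {"targets": [[0, 0, 0, 0, 0, 0, 0.6], [0, 0, 0, 0, 0, 0, 0.6], [0, 0, 0, 0, 0, 0, 0.6], [0, 0, 0, 0, 0, 0, 0.6], [0, 0, 0, 0, 0, 0, 0.6]]}}

```text
time: 36.05
position: [0.5788, 0.0782, 0.0255]
tcp_rot: [[-0.145, -0.989, 0.0], [-0.989, 0.145, 0.0], [-0.0, -0.0, -1.0]]
wrist_force: [-0.9, -0.3, -0.2]
gripper_width: 0.0551
```

Emit:
{"fn": "servo_tool", "kwargs": {"targets": [[0.08, 0.06, -0.1, 0, 0, 0, 0.6], [0, 0, -0.4, 0, 0, 0, 0.6], [0, 0, -0.6, 0, 0, 0, 0.6], [0, 0, -0.8, 0, 0, 0, 0.6], [0, 0, -0.8, 0, 0, 0, 0.6]]}}

```text
time: 36.55
position: [0.5745, 0.0743, 0.162]
tcp_rot: [[-0.146, -0.989, -0.001], [-0.989, 0.146, -0.0], [0.0, 0.001, -1.0]]
wrist_force: [0.5, -0.7, -0.5]
gripper_width: 0.0548
```

Emit:
{"fn": "servo_tool", "kwargs": {"targets": [[0.5, 0.4, -0.7, 0, 0, 0, 0.6], [0.5, 0.4, -0.7, 0, 0, 0, 0.6], [0.4, 0.3, 0, 0, 0, 0, 0.6], [0, 0, 0, 0, 0, 0, 0.6], [0, 0, 0, 0, 0, 0, 0.6]]}}

```text
time: 37.05
position: [0.5105, 0.013, 0.231]
tcp_rot: [[-0.147, -0.989, 0.001], [-0.989, 0.147, -0.0], [0.0, -0.001, -1.0]]
wrist_force: [0.1, 0.7, 0.2]
gripper_width: 0.0553
```

```bash
python3 - <<'E'
from look import *
import pickle
p=snap('wrist','w15.png');st();pickle.dump(p,open('w15.pkl','wb'))
T=snap('top','top1.png')
E
```

```text
t 37.1 pos [0.5107 0.0137 0.2306] tray mm [-51.5  11.2 230.6] yaw-tray -89.95 tilt [0. 0.] F [ 0.4  0.9 -0.3] w 0.0547
```

View pics/w15.png

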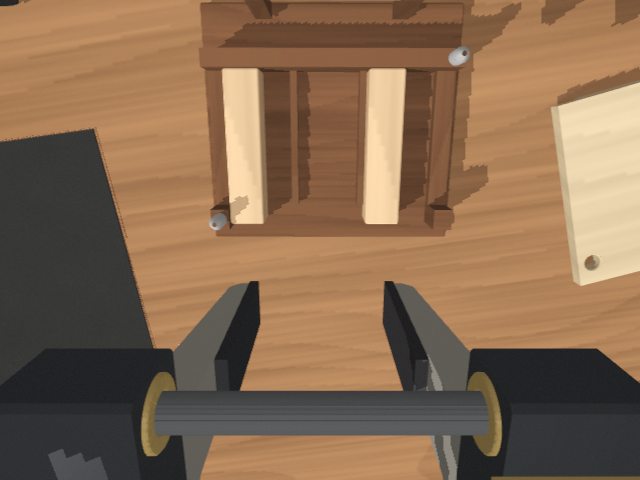

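View pics/top1.png

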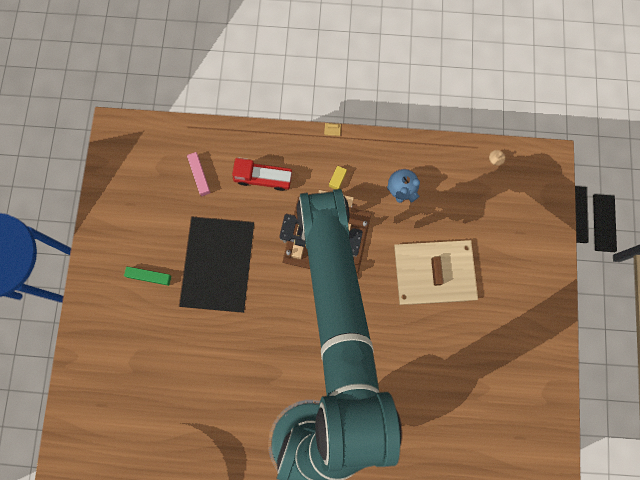

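```bash
cat > ov.py <<'E'
from look import *
def ov(p,q,x0,x1,y0,y1,k,fn):
    def tw(t):
        c,s=np.cos(q[2]),np.sin(q[2]);t=np.array(t)/1000.
        return np.array([q[0]+c*t[0]-s*t[1],q[1]+s*t[0]+c*t[1],t[2]])
    im=cv2.resize(np.ascontiguousarray(p['color'][y0:y1,x0:x1,::-1]),None,fx=k,fy=k,interpolation=cv2.INTER_CUBIC)
    def L(a,b,c):
        A,B=[tuple(int(round(v*16)) for v in ((proj(p,tw(t))-[x0,y0]+.5)*k)) for t in (a,b)];cv2.line(im,A,B,c,1,cv2.LINE_AA,4)
    def box(a0,a1,b0,b1,z,c):
        P=[(a0,b0,z),(a1,b0,z),(a1,b1,z),(a0,b1,z)]
        for i in range(4): L(P[i],P[(i+1)%4],c)
    box(-80,125,-112,112,12,(255,255,0));box(70,84,-106,106,46,(0,255,0))
    for y,w in((90,16),(30,6),(-30,6)): box(-46,70,y,y+w,22,(0,255,255))
    box(-64,-46,90,106,46,(0,0,255));box(-64,-46,-106,-90,46,(0,0,255))
    for y in (75,-45): box(-60,70,y-15,y+15,42,(255,0,0))
    for x,y in((-55,98),(77,-98)):
        L((x,y,46),(x,y,66),(255,0,255))
    cv2.imwrite('pics/'+fn,im)
E
python3 - <<'E'
from ov import *
import pickle
p=pickle.load(open('w15.pkl','rb'))
ov(p,[0.5600,-0.0034,-0.1468],190,490,0,250,2.4,'ov2.png')
E
```

```text
(no output)
```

View pics/ov2.png

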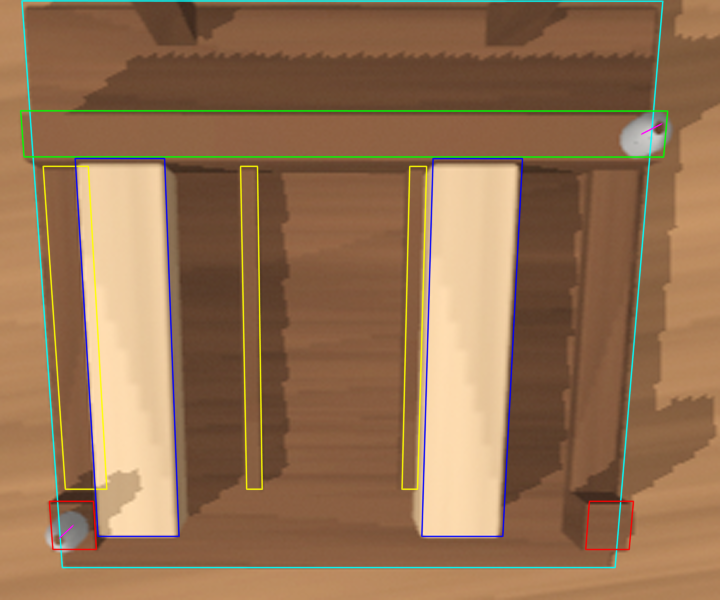

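Emit:
{"fn": "servo_tool", "kwargs": {"targets": [[0.95, 0.06, -0.2, 0, 0, 0, 0.6], [0.95, 0.06, -0.2, 0, 0, 0, 0.6], [0.95, 0.06, -0.2, 0, 0, 0, 0.6], [0.95, 0.06, -0.2, 0, 0, 0, 0.6], [0.95, 0.06, -0.2, 0, 0, 0, 0.6]]}}

```text
time: 37.65
position: [0.4614, -0.2203, 0.2804]
tcp_rot: [[-0.144, -0.99, -0.001], [-0.99, 0.144, 0.001], [-0.001, 0.001, -1.0]]
wrist_force: [1.4, 0.2, -0.1]
gripper_width: 0.055
```

Emit:
{"fn": "servo_tool", "kwargs": {"targets": [[0.95, 0.06, -0.2, 0, 0, 0, 0.6], [0.95, 0.06, -0.2, 0, 0, 0, 0.6], [0, 0, 0, 0, 0, -1, 0.6], [0, 0, 0, 0, 0, -1, 0.6], [0, 0, 0, 0, 0, -1, 0.6]]}}

```text
time: 38.15
position: [0.4422, -0.3122, 0.2996]
tcp_rot: [[0.098, -0.995, -0.001], [-0.995, -0.098, 0.001], [-0.001, 0.001, -1.0]]
wrist_force: [-0.1, 0.6, 0.1]
gripper_width: 0.0552
```

Emit:
{"fn": "servo_tool", "kwargs": {"targets": [[0, 0, 0, 0, 0, -0.3, 0.6], [0, 0, 0, 0, 0, 0, 0.6], [0, 0, 0, 0, 0, 0, 0.6], [0, 0, 0, 0, 0, 0, 0.6], [0, 0, 0, 0, 0, 0, 0.6]]}}

```text
time: 38.65
position: [0.4415, -0.3124, 0.3005]
tcp_rot: [[0.117, -0.993, -0.0], [-0.993, -0.117, -0.0], [0.0, 0.0, -1.0]]
wrist_force: [0.4, -0.1, -0.3]
gripper_width: 0.055
```

```bash
python3 - <<'E'
from look import *
import pickle
p=snap('wrist','w16.png');st();pickle.dump(p,open('w16.pkl','wb'))
for l in ['lid_hole0','lid_handle']:
    print(l,[(np.round(d['uv'],1).tolist(),round(d['confidence'],2)) for d in r.spot_point(p,l)])
E
```

```text
t 38.7 pos [ 0.4415 -0.3125  0.3006] tray mm [ -72.3 -321.6  300.6] yaw-tray -74.85 tilt [ 0. -0.] F [-0.4  0.2 -0.8] w 0.055
lid_hole0 [([435.2, 75.9], 0.85), ([250.9, 207.8], 0.57)]
lid_handle [([342.3, 145.2], 0.59)]
```

View pics/w16.png

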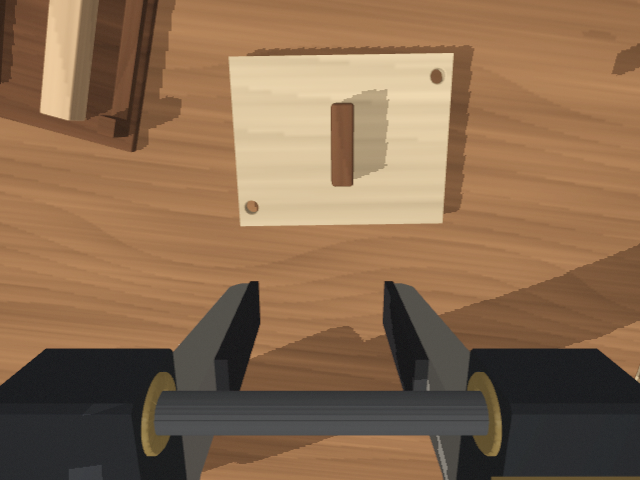

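```bash
python3 - <<'E'
from look import *
import pickle
p=pickle.load(open('w16.pkl','rb'))
i=cv2.imread('pics/w16.png');cv2.imwrite('pics/w16c.png',cv2.resize(i[40:240,215:465],None,fx=3,fy=3,interpolation=cv2.INTER_CUBIC))
a=at_z(p,(436.3,76),.024);b=at_z(p,(251.3,207.5),.024);d=a-b
print(a,b,np.linalg.norm(d[:2]),'centre',(a+b)/2,'yaw',np.degrees(np.arctan2(d[1],d[0])-np.arctan2(-196,132)))
print(at_z(p,(342,144),.058))
for c in [(230,57),(453,54),(443,223),(240,226)]: print(at_z(p,c,.024))
E
```

```text
[ 0.57680955 -0.4130147   0.024     ] [ 0.42041503 -0.23767919  0.024     ] 0.23495059894273806 centre [ 0.49861229 -0.32534694  0.024     ] yaw 7.7730380923098705
[ 0.5006911  -0.32556388  0.058     ]
[ 0.56996897 -0.20556071  0.024     ]
[ 0.59889546 -0.42557099  0.024     ]
[ 0.42800717 -0.44971424  0.024     ]
[ 0.39812235 -0.22674421  0.024     ]
```

View pics/w16c.png

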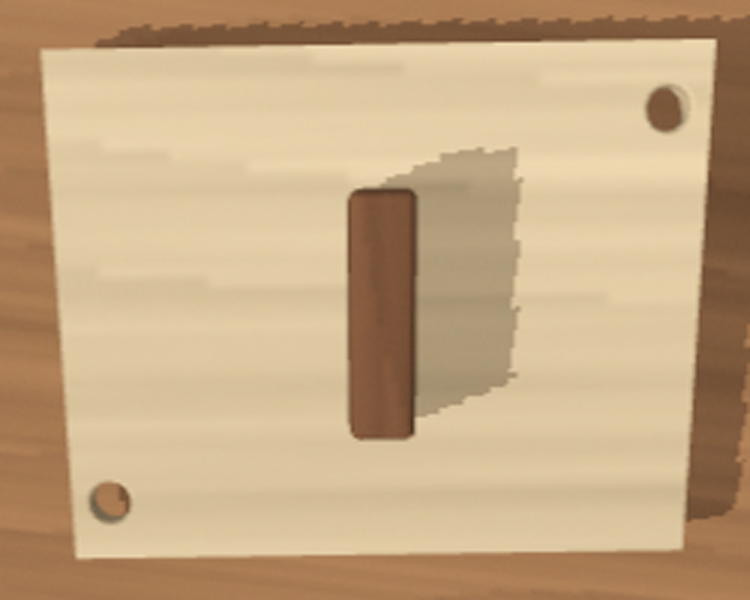

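Emit:
{"fn": "servo_tool", "kwargs": {"targets": [[0.1, -0.28, 0.8, 0, 0, -0.2, 0.8], [0.1, -0.28, 0.8, 0, 0, 0, 0.8], [0.1, -0.28, 0.8, 0, 0, 0, 0.8], [0.1, -0.28, 0.8, 0, 0, 0, 0.8], [0, 0, 0.5, 0, 0, 0, 0.8]]}}

```text
time: 39.3
position: [0.5, -0.3243, 0.1125]
tcp_rot: [[0.134, -0.991, -0.002], [-0.991, -0.134, 0.002], [-0.002, 0.001, -1.0]]
wrist_force: [-0.1, -0.4, -0.2]
gripper_width: 0.0738
```

Emit:
{"fn": "servo_tool", "kwargs": {"targets": [[0, 0, 0, 0, 0, 0, 0.8], [0, 0, 0, 0, 0, 0, 0.8], [0, 0, 0, 0, 0, 0, 0.8], [0, 0, 0, 0, 0, 0, 0.8], [0, 0, 0, 0, 0, 0, 0.8]]}}

```text
time: 39.8
position: [0.5001, -0.3256, 0.1172]
tcp_rot: [[0.133, -0.991, 0.002], [-0.991, -0.133, -0.002], [0.002, -0.002, -1.0]]
wrist_force: [-1.0, 0.8, -0.0]
gripper_width: 0.0736
```

```bash
python3 - <<'E'
from look import *
import pickle
p=snap('wrist','w17.png');s=st();print(np.degrees(np.arctan2(s['tcp_rot'][1,0],s['tcp_rot'][0,0])))
E
```

```text
t 39.85 pos [ 0.5    -0.3255  0.1169] tray mm [ -12.5 -325.9  116.9] yaw-tray -73.93 tilt [ 0.002 -0.001] F [ 0.5 -0.4 -0.9] w 0.0735
-82.33762346355824
```

View pics/w17.png

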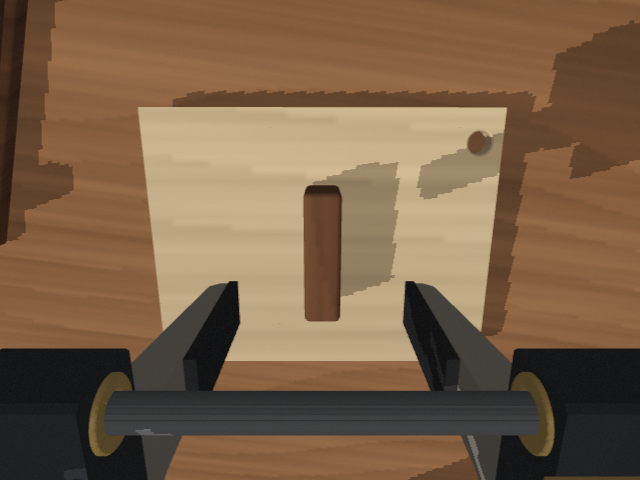

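Emit:
{"fn": "servo_tool", "kwargs": {"targets": [[0, 0.02, 0.4, 0, 0, 0, 0.8], [0, 0, 0.5, 0, 0, 0, 0.8], [0, 0, 0.5, 0, 0, 0, 0.8], [0, 0, 0.25, 0, 0, 0, 0.8], [0, 0, 0.08, 0, 0, 0, 0.8]]}}

```text
time: 40.35
position: [0.4979, -0.3249, 0.0281]
tcp_rot: [[0.134, -0.991, -0.002], [-0.991, -0.134, 0.001], [-0.001, 0.002, -1.0]]
wrist_force: [-0.5, -0.0, 0.1]
gripper_width: 0.0736
```

Emit:
{"fn": "servo_tool", "kwargs": {"targets": [[0, 0, 0, 0, 0, 0, 0.8], [0, 0, 0, 0, 0, 0, 0], [0, 0, 0, 0, 0, 0, 0], [0, 0, 0, 0, 0, 0, 0], [0, 0, 0, 0, 0, 0, 0]]}}

```text
time: 40.85
position: [0.4989, -0.3255, 0.0297]
tcp_rot: [[0.133, -0.991, 0.001], [-0.991, -0.133, -0.001], [0.001, -0.001, -1.0]]
wrist_force: [0.1, 0.3, -1.1]
gripper_width: 0.0434
```

Emit:
{"fn": "servo_tool", "kwargs": {"targets": [[0, 0, 0, 0, 0, 0, 0], [0, 0, 0, 0, 0, 0, 0], [0, 0, 0, 0, 0, 0, 0], [0, 0, 0, 0, 0, 0, 0], [0, 0, 0, 0, 0, 0, 0]]}}

```text
time: 41.35
position: [0.4986, -0.3254, 0.0291]
tcp_rot: [[0.133, -0.991, 0.0], [-0.991, -0.133, -0.0], [0.0, -0.0, -1.0]]
wrist_force: [0.1, -0.1, 0.8]
gripper_width: 0.0217
```

Emit:
{"fn": "servo_tool", "kwargs": {"targets": [[0, 0, -0.2, 0, 0, 0, 0], [0, 0, -0.5, 0, 0, 0, 0], [0, 0, -0.6, 0, 0, 0, 0], [0, 0, -0.7, 0, 0, 0, 0], [0, 0, -0.6, 0, 0, 0, 0]]}}

```text
time: 41.85
position: [0.4984, -0.3249, 0.1609]
tcp_rot: [[0.134, -0.991, -0.0], [-0.991, -0.134, 0.0], [-0.0, 0.0, -1.0]]
wrist_force: [1.2, 0.1, -2.9]
gripper_width: 0.0217
```

```bash
python3 - <<'E'
from look import *
p=snap('wrist','w18.png');s=st()
T=r.get_image('top');S=r.get_image('side')
cv2.imwrite('pics/fl_T.png',cv2.resize(T['color'][170:240,280:390,::-1],None,fx=7,fy=7,interpolation=cv2.INTER_CUBIC))
cv2.imwrite('pics/fl_S.png',cv2.resize(S['color'][220:310,320:400,::-1],None,fx=6.5,fy=6.5,interpolation=cv2.INTER_CUBIC))
for z in (.063,.125):
  for y in (-50,50):
    for x in (105,110,115,120):
      c,s_=np.cos(-.1468),np.sin(-.1468);X=[.56+c*x/1e3-s_*y/1e3,-.0034+s_*x/1e3+c*y/1e3,z]
      print(z,y,x,(proj(T,X)-[280,170]+.5)*7,(proj(S,X)-[320,220]+.5)*6.5)
E
```

```text
t 41.9 pos [ 0.5011 -0.3264  0.1661] tray mm [ -11.3 -326.6  166.1] yaw-tray -73.91 tilt [ 0.007 -0.004] F [ 2.2 -0.7  1.2] w 0.0221
0.063 -50 105 [495.82094102 279.84938084] [268.30330181 409.61046981]
0.063 -50 110 [498.31414969 268.43182959] [282.92899954 408.39693989]
0.063 -50 115 [500.80401176 257.02893106] [297.54135058 407.18379895]
0.063 -50 120 [503.29052968 245.64067647] [312.14025777 405.97105656]
0.063 50 105 [259.24446227 228.12104725] [220.18668955 186.61830649]
0.063 50 110 [261.8814059  216.76712827] [233.90491399 185.57100286]
0.063 50 115 [264.51496374 205.42776872] [247.61167359 184.524471  ]
0.063 50 120 [267.14513786 194.10295984] [261.3068879  183.47871725]
0.125 -50 105 [506.40460739 239.53812185] [284.65126512 294.14102248]
0.125 -50 110 [508.98013631 227.73568503] [300.01177037 292.9169095 ]
0.125 -50 115 [511.55206632 215.94901547] [315.35734713 291.69352746]
0.125 -50 120 [514.12040024 204.17810307] [330.68788349 290.47088628]
0.125 50 105 [261.2807439  186.06060859] [233.08002903  68.26538778]
0.125 50 110 [264.01108971 174.32645771] [247.43867059  67.21793219]
0.125 50 115 [266.73779114 162.60796949] [261.78460015  66.17158887]
0.125 50 120 [269.46085057 150.9051338 ] [276.11772578  65.12636416]
```

View pics/w18.png

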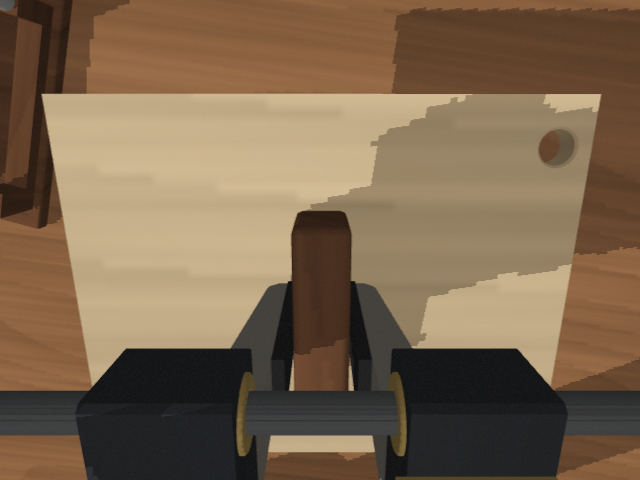

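View pics/fl_T.png

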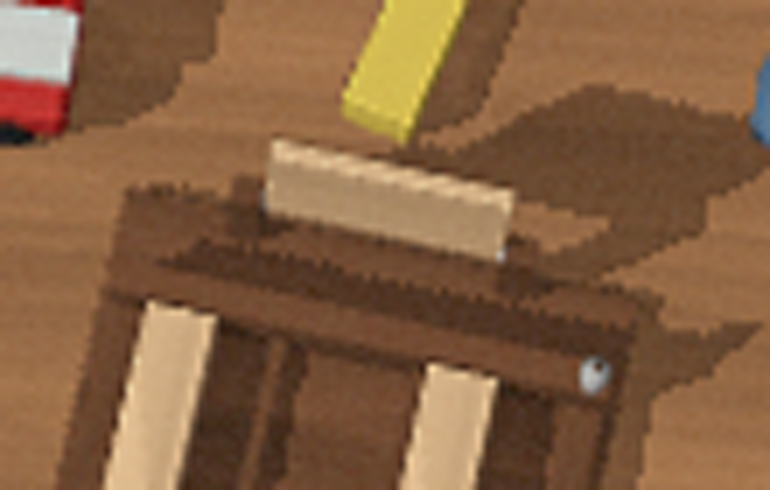

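View pics/fl_S.png

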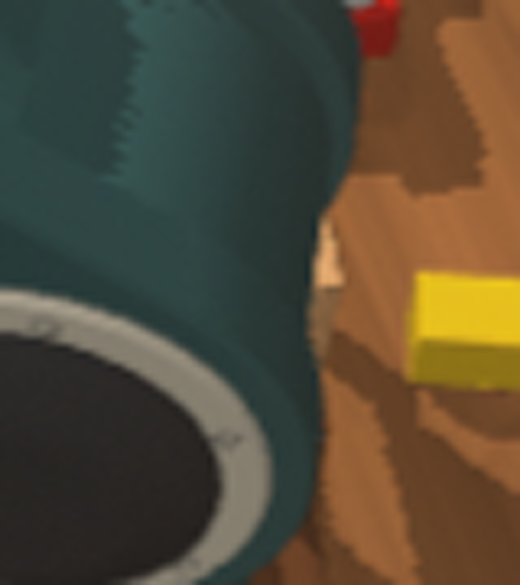

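Emit:
{"fn": "servo_tool", "kwargs": {"targets": [[0, 0, 0, 0, 0, 0, 0], [0, 0, 0, 0, 0, 0, 0], [0, 0, 0, 0, 0, 0, 0], [0, 0, 0, 0, 0, 0, 0], [0, 0, 0, 0, 0, 0, 0]]}}

```text
time: 42.5
position: [0.4983, -0.3251, 0.1584]
tcp_rot: [[0.134, -0.991, -0.001], [-0.991, -0.134, 0.001], [-0.001, 0.001, -1.0]]
wrist_force: [0.2, -0.3, -3.3]
gripper_width: 0.0218
```

```bash
cat > lidhand.py <<'E'
from look import *
def meas(p,s,pts,dz=-0.005):
    # intersect with board-top plane in tool frame (z_tool = -dz -> +0.005)
    R=s['tcp_rot'];t=s['position'];out=[]
    for uv in pts:
        o,v=ray(p,uv);o=R.T@(o-t);v=R.T@v;out.append((o+v*((-dz)-o[2])/v[2])*1000)
    return np.array(out)
E
python3 - <<'E'
from lidhand import *
import pickle
p=snap('wrist','w19.png');s=st();pickle.dump((p,s),open('w19.pkl','wb'))
print([ (np.round(d['uv'],1),round(d['confidence'],2)) for d in r.spot_point(p,'lid_hole1')])
cv2.imwrite('pics/w19c.png',cv2.resize(p['color'][80:180,500:620,::-1],None,fx=6,fy=6,interpolation=cv2.INTER_CUBIC))
print(np.round(meas(p,s,[(557,147),(42,94),(602,94)]),1))
E
```

```text
t 42.55 pos [ 0.4984 -0.3252  0.1586] tray mm [ -14.1 -325.8  158.6] yaw-tray -73.92 tilt [-0.001  0.   ] F [-0.2  0.  -2.9] w 0.0218
[(array([556.5, 148.5]), 0.82)]
[[  96.5  -66.8    5. ]
 [-111.6  -87.3    5. ]
 [ 111.2  -87.4    5. ]]
```

View pics/w19c.png

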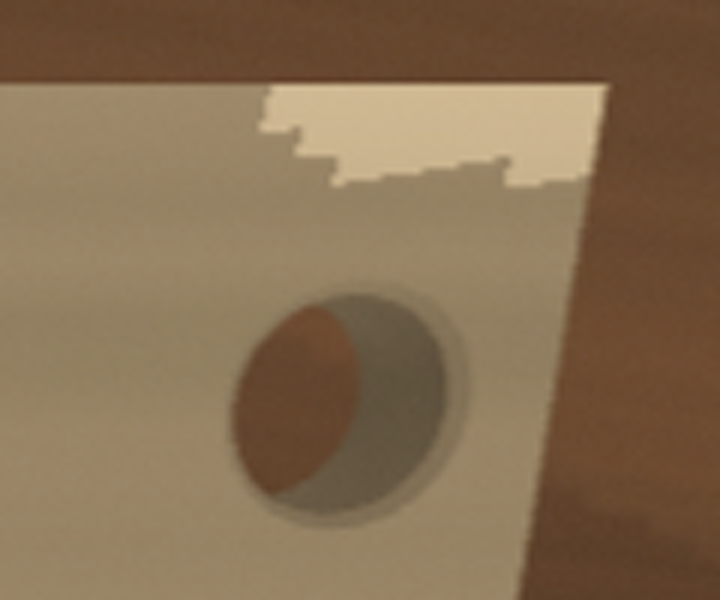

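View pics/w19.png

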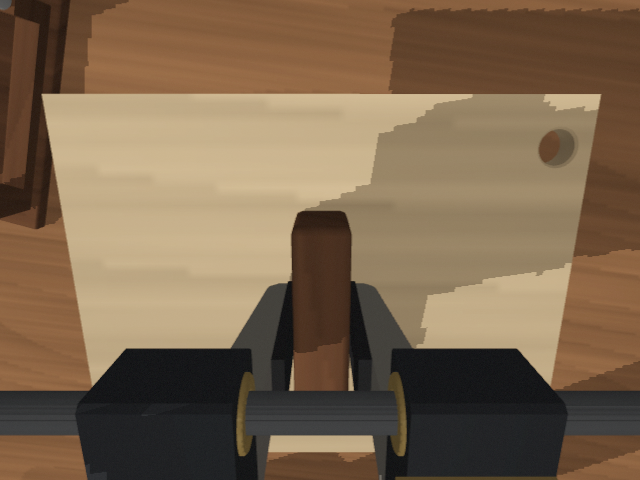

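Emit:
{"fn": "servo_tool", "kwargs": {"targets": [[0, 0, -0.3, 0, 0, 0, 0], [-0.4, -0.15, -0.3, 0, 0, 0, 0], [-0.6, -0.22, 0, 0, 0, 0, 0], [-0.7, -0.26, 0, 0, 0, 0, 0], [-0.7, -0.26, 0, 0, 0, 0, 0]]}}

```text
time: 43.1
position: [0.5272, -0.1996, 0.1906]
tcp_rot: [[0.133, -0.991, 0.002], [-0.991, -0.133, -0.001], [0.001, -0.002, -1.0]]
wrist_force: [-0.3, -0.6, -3.2]
gripper_width: 0.022
```

Emit:
{"fn": "servo_tool", "kwargs": {"targets": [[-0.7, -0.26, 0, 0, 0, 0, 0], [-0.7, -0.26, 0, 0, 0, 0, 0], [-0.7, -0.26, 0, 0, 0, 0, 0], [-0.7, -0.26, 0, 0, 0, 0, 0], [-0.5, -0.2, 0, 0, 0, 0, 0]]}}

```text
time: 43.6
position: [0.5668, -0.0255, 0.1907]
tcp_rot: [[0.136, -0.991, 0.002], [-0.991, -0.136, 0.001], [-0.0, -0.002, -1.0]]
wrist_force: [-0.1, 0.2, -2.6]
gripper_width: 0.0217
```

Emit:
{"fn": "servo_tool", "kwargs": {"targets": [[-0.4, -0.12, 0, 0, 0, 0.5, 0], [0, 0, 0, 0, 0, 0.8, 0], [0, 0, 0, 0, 0, 0.8, 0], [0, 0, 0, 0, 0, 0.8, 0], [0, 0, 0, 0, 0, 0.6, 0]]}}

```text
time: 44.1
position: [0.5698, -0.0079, 0.1904]
tcp_rot: [[-0.148, -0.989, 0.001], [-0.989, 0.148, -0.0], [-0.0, -0.001, -1.0]]
wrist_force: [0.3, 0.0, -2.2]
gripper_width: 0.0219
```

```bash
sed -i 's/^TR=.*/TR=np.array([0.5600,-0.0034,-0.1468])/' look.py; python3 - <<'E'
from lidhand import *
import pickle
p=snap('wrist','w20.png');s=st();pickle.dump((p,s),open('w20.pkl','wb'))
E
```

```text
t 44.15 pos [ 0.5698 -0.0079  0.1904] tray mm [ 10.3  -3.  190.4] yaw-tray -90.17 tilt [ 0.001 -0.   ] F [ 0.1  0.7 -2.5] w 0.0215
```

View pics/w20.png

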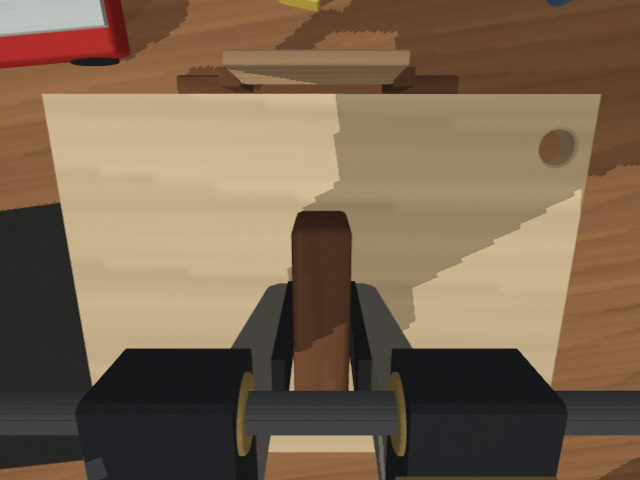

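Emit:
{"fn": "servo_tool", "kwargs": {"targets": [[-0.06, -0.01, 0.3, 0, 0, -0.04, 0], [0, 0, 0.4, 0, 0, 0, 0], [0, 0, 0.5, 0, 0, 0, 0], [0, 0, 0.4, 0, 0, 0, 0], [0, 0, 0.3, 0, 0, 0, 0]]}}

```text
time: 44.65
position: [0.5694, -0.0049, 0.0922]
tcp_rot: [[-0.141, -0.99, -0.002], [-0.99, 0.141, 0.0], [0.0, 0.002, -1.0]]
wrist_force: [0.7, -0.0, -2.1]
gripper_width: 0.0221
```

Emit:
{"fn": "servo_tool", "kwargs": {"targets": [[0, 0, 0, 0, 0, 0, 0], [0, 0, 0, 0, 0, 0, 0], [0, 0, 0, 0, 0, 0, 0], [0, 0, 0, 0, 0, 0, 0], [0, 0, 0, 0, 0, 0, 0]]}}

```text
time: 45.15
position: [0.5708, -0.0051, 0.0949]
tcp_rot: [[-0.142, -0.99, 0.002], [-0.99, 0.142, -0.0], [-0.0, -0.002, -1.0]]
wrist_force: [-0.6, -0.1, -2.7]
gripper_width: 0.0218
```

```bash
python3 - <<'E'
from lidhand import *
import pickle
p=snap('wrist','w21.png');s=st();pickle.dump((p,s),open('w21.pkl','wb'))
cv2.imwrite('pics/w21c.png',cv2.resize(p['color'][80:200,490:630,::-1],None,fx=5,fy=5,interpolation=cv2.INTER_CUBIC))
T=snap('top','top2.png');S=snap('side','side2.png')
cv2.imwrite('pics/t2c.png',cv2.resize(T['color'][180:290,270:390,::-1],None,fx=5,fy=5,interpolation=cv2.INTER_CUBIC))
cv2.imwrite('pics/s2c.png',cv2.resize(S['color'][220:330,265:385,::-1],None,fx=5,fy=5,interpolation=cv2.INTER_CUBIC))
E
```

```text
t 45.2 pos [ 0.5706 -0.0051  0.0947] tray mm [10.8 -0.1 94.7] yaw-tray -89.78 tilt [ 0.001 -0.   ] F [-0.1  0.4 -2.3] w 0.0215
```

View pics/w21c.png

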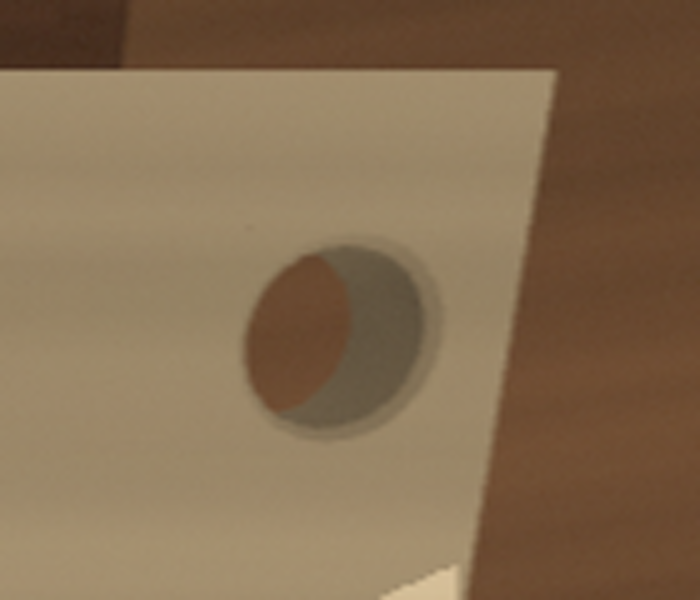

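View pics/t2c.png

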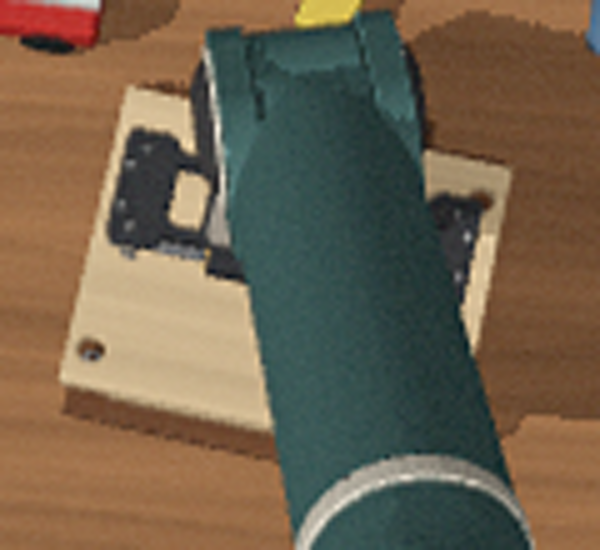

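View pics/s2c.png

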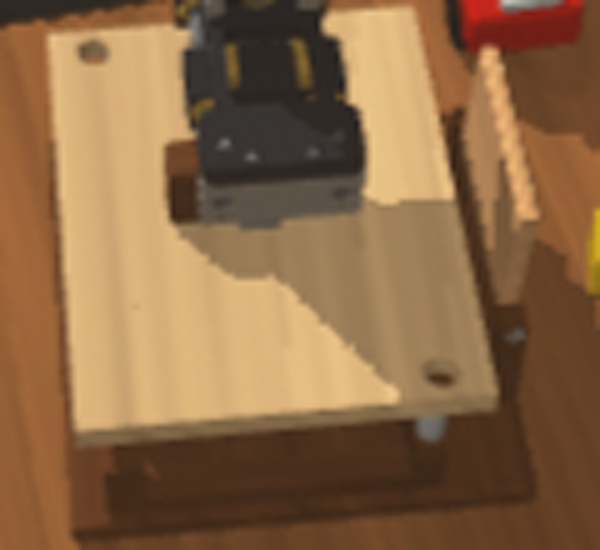

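Emit:
{"fn": "servo_tool", "kwargs": {"targets": [[0, 0, 0.05, 0, 0, 0.05, 0], [0, 0, 0.05, 0, 0, 0, 0], [0, 0, 0.05, 0, 0, 0, 0], [0, 0, 0.05, 0, 0, 0, 0], [0, 0, 0, 0, 0, 0, 0]]}}

```text
time: 45.8
position: [0.5699, -0.0051, 0.0835]
tcp_rot: [[-0.146, -0.989, -0.001], [-0.989, 0.146, -0.0], [0.0, 0.001, -1.0]]
wrist_force: [-0.1, 1.1, -1.7]
gripper_width: 0.022
```

Emit:
{"fn": "servo_tool", "kwargs": {"targets": [[0, 0, 0.03, 0, 0, 0, 0], [0, 0, 0.03, 0, 0, 0, 0], [0, 0, 0.03, 0, 0, 0, 0], [0, 0, 0, 0, 0, 0, 0], [0, 0, 0, 0, 0, 0, 0]]}}

```text
time: 46.3
position: [0.5702, -0.0051, 0.0795]
tcp_rot: [[-0.146, -0.989, -0.0], [-0.989, 0.146, -0.0], [0.0, 0.0, -1.0]]
wrist_force: [-0.7, 0.1, -2.2]
gripper_width: 0.0214
```

```bash
python3 - <<'E'
from lidhand import *
p=snap('wrist','w22.png');s=st()
cv2.imwrite('pics/w22c.png',cv2.resize(p['color'][80:200,490:630,::-1],None,fx=5,fy=5,interpolation=cv2.INTER_CUBIC))
T=r.get_image('top')
cv2.imwrite('pics/t3c.png',cv2.resize(T['color'][180:290,270:390,::-1],None,fx=5,fy=5,interpolation=cv2.INTER_CUBIC))
E
```

```text
t 46.35 pos [ 0.5703 -0.0051  0.0796] tray mm [10.5 -0.2 79.6] yaw-tray -90.0 tilt [ 0. -0.] F [ 0.6  0.5 -2.7] w 0.022
```

View pics/w22c.png

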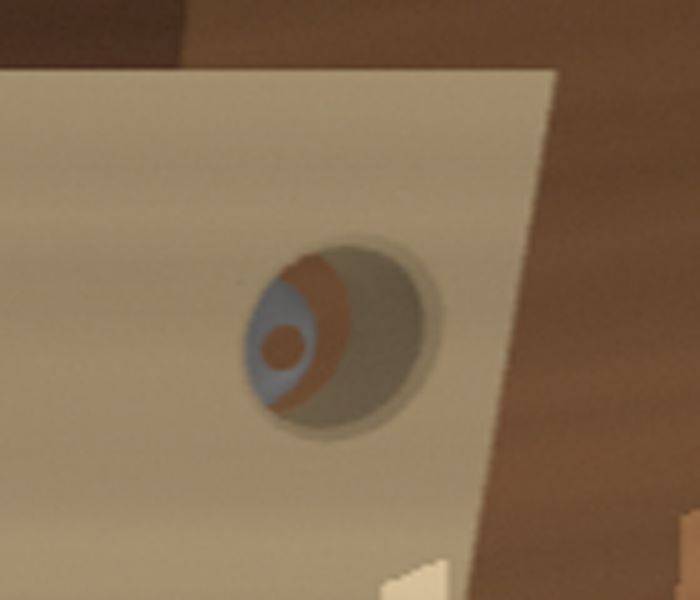

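View pics/t3c.png

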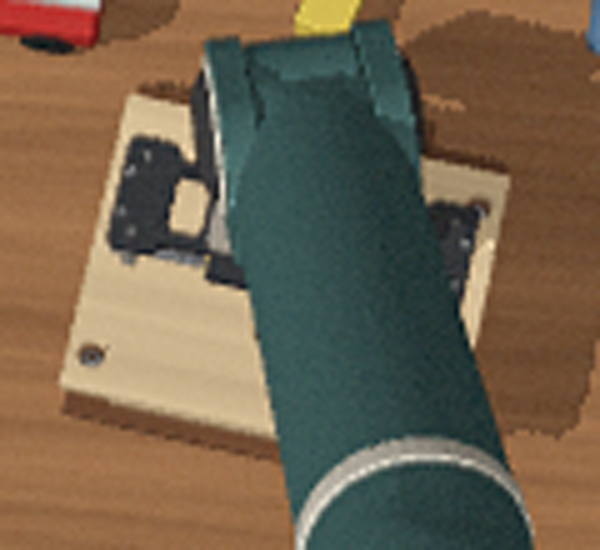

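```bash
python3 - <<'E'
from lidhand import *
p=r.get_image('wrist');s=st()
z=s['position'][2]
print(meas(p,s,[(546.2,149)],dz=.066-z),meas(p,s,[(557.8,147.3)]))
E
```

```text
t 46.45 pos [ 0.5703 -0.0051  0.0797] tray mm [10.5 -0.1 79.7] yaw-tray -90.0 tilt [ 0. -0.] F [-0.2  0.1 -3.1] w 0.0216
[[ 97.16027037 -65.40026882  13.6505472 ]] [[ 97.22877695 -66.57679197   5.        ]]
```

Emit:
{"fn": "servo_tool", "kwargs": {"targets": [[0, 0.014, 0, 0, 0, 0, 0], [0, 0, 0.03, 0, 0, 0, 0], [0, 0, 0.03, 0, 0, 0, 0], [0, 0, 0.03, 0, 0, 0, 0], [0, 0, 0, 0, 0, 0, 0]]}}

```text
time: 46.95
position: [0.5693, -0.005, 0.0747]
tcp_rot: [[-0.146, -0.989, -0.001], [-0.989, 0.146, -0.0], [0.0, 0.001, -1.0]]
wrist_force: [-0.1, -0.4, -2.1]
gripper_width: 0.0219
```

Emit:
{"fn": "servo_tool", "kwargs": {"targets": [[0, 0, 0.03, 0, 0, 0, 0], [0, 0, 0.03, 0, 0, 0, 0], [0, 0, 0.03, 0, 0, 0, 0], [0, 0, 0, 0, 0, 0, 0], [0, 0, 0, 0, 0, 0, 0]]}}

```text
time: 47.45
position: [0.5695, -0.005, 0.0705]
tcp_rot: [[-0.146, -0.989, -0.0], [-0.989, 0.146, -0.0], [0.0, 0.0, -1.0]]
wrist_force: [0.6, -0.6, -2.2]
gripper_width: 0.022
```

```bash
python3 - <<'E'
from lidhand import *
p=snap('wrist','w23.png');s=st()
cv2.imwrite('pics/w23c.png',cv2.resize(p['color'][80:200,490:630,::-1],None,fx=5,fy=5,interpolation=cv2.INTER_CUBIC))
E
```

```text
t 47.5 pos [ 0.5696 -0.005   0.0706] tray mm [ 9.7 -0.2 70.6] yaw-tray -90.01 tilt [-0. -0.] F [-0.9 -0.6 -3. ] w 0.022
```

View pics/w23c.png

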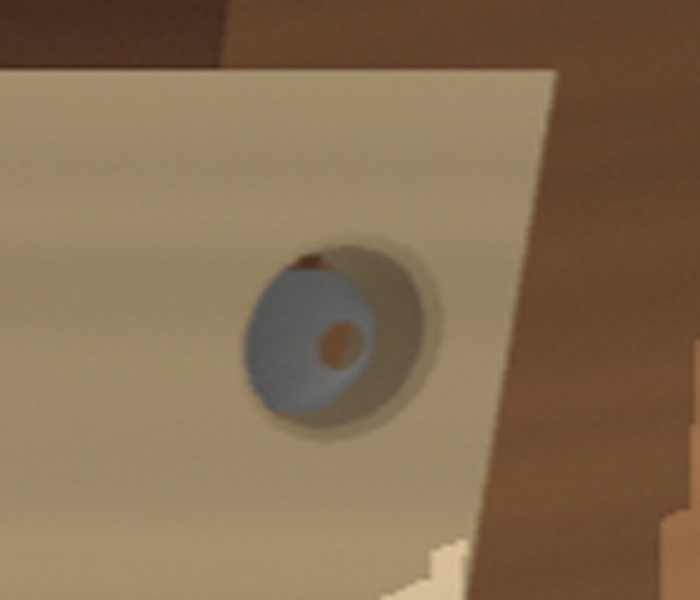

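Emit:
{"fn": "servo_tool", "kwargs": {"targets": [[0, 0.01, 0, 0, 0, 0, 0], [0, 0, 0.03, 0, 0, 0, 0], [0, 0, 0.03, 0, 0, 0, 0], [0, 0, 0.03, 0, 0, 0, 0], [0, 0, 0, 0, 0, 0, 0]]}}

```text
time: 48.0
position: [0.5689, -0.0049, 0.0658]
tcp_rot: [[-0.146, -0.989, -0.001], [-0.989, 0.146, -0.0], [0.0, 0.001, -1.0]]
wrist_force: [0.2, -0.5, -2.3]
gripper_width: 0.0221
```

Emit:
{"fn": "servo_tool", "kwargs": {"targets": [[0, 0, 0.03, 0, 0, 0, 0], [0, 0, 0.02, 0, 0, 0, 0], [0, 0, 0.02, 0, 0, 0, 0], [0, 0, 0, 0, 0, 0, 0], [0, 0, 0, 0, 0, 0, 0]]}}

```text
time: 48.5
position: [0.5691, -0.0049, 0.0631]
tcp_rot: [[-0.146, -0.989, 0.0], [-0.989, 0.146, -0.0], [0.0, -0.0, -1.0]]
wrist_force: [-3.3, 0.2, 5.5]
gripper_width: 0.0218
```

Emit:
{"fn": "servo_tool", "kwargs": {"targets": [[0, 0, 0, 0, 0, 0, 0.5], [0, 0, 0, 0, 0, 0, 0.5], [0, 0, 0, 0, 0, 0, 0.5], [0, 0, 0, 0, 0, 0, 0.5], [0, 0, 0, 0, 0, 0, 0.5]]}}

```text
time: 49.0
position: [0.5691, -0.0049, 0.0625]
tcp_rot: [[-0.146, -0.989, 0.0], [-0.989, 0.146, 0.0], [-0.0, -0.0, -1.0]]
wrist_force: [0.3, 0.1, -0.5]
gripper_width: 0.0459
```

Emit:
{"fn": "servo_tool", "kwargs": {"targets": [[0, 0, -0.05, 0, 0, 0, 0.5], [0, 0, -0.3, 0, 0, 0, 0.5], [0, 0, -0.6, 0, 0, 0, 0.5], [0, 0, -0.8, 0, 0, 0, 0.5], [0, 0, -0.8, 0, 0, 0, 0.5]]}}

```text
time: 49.5
position: [0.5689, -0.0048, 0.1924]
tcp_rot: [[-0.146, -0.989, 0.0], [-0.989, 0.146, 0.0], [-0.0, -0.0, -1.0]]
wrist_force: [0.4, -0.2, 0.3]
gripper_width: 0.0461
```

Emit:
{"fn": "servo_tool", "kwargs": {"targets": [[0, 0.5, -0.6, 0, 0, 0, 0], [0, 0.6, -0.6, 0, 0, 0, 0], [0, 0.6, 0, 0, 0, 0, 0], [0, 0, 0, 0, 0, 0, 0], [0, 0, 0, 0, 0, 0, 0]]}}

```text
time: 50.0
position: [0.4852, 0.0075, 0.2514]
tcp_rot: [[-0.146, -0.989, 0.002], [-0.989, 0.146, -0.001], [0.0, -0.003, -1.0]]
wrist_force: [-0.1, 0.5, -0.2]
gripper_width: 0.0077
```

```bash
python3 - <<'E'
from lidhand import *
import pickle
p=snap('wrist','w24.png');s=st();pickle.dump(p,open('w24.pkl','wb'))
S=snap('side','side3.png')
cv2.imwrite('pics/s3c.png',cv2.resize(S['color'][220:330,265:385,::-1],None,fx=5,fy=5,interpolation=cv2.INTER_CUBIC))
E
```

```text
t 50.05 pos [0.4857 0.0073 0.2509] tray mm [-75.1  -0.3 250.9] yaw-tray -90.02 tilt [ 0.002 -0.   ] F [-0.4  0.2 -0.9] w 0.004
```

View pics/w24.png

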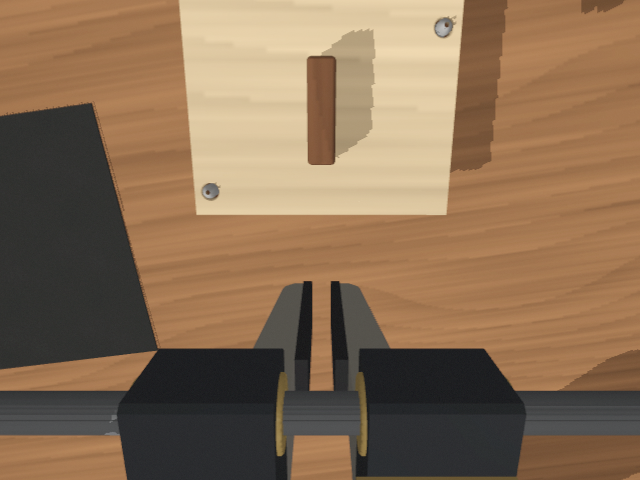

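View pics/s3c.png

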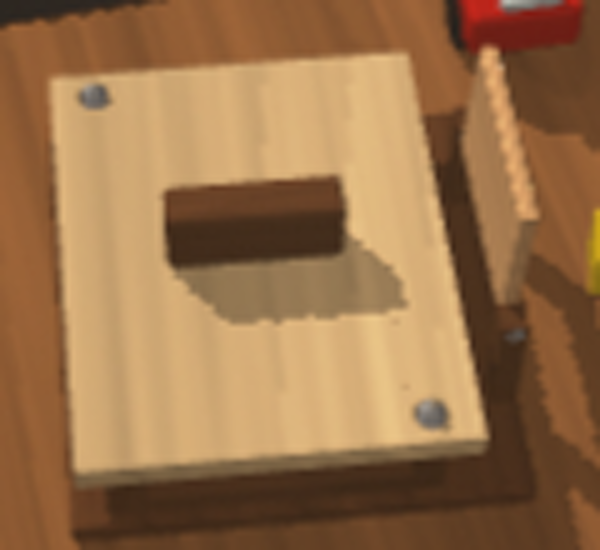

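Emit:
{"fn": "servo_tool", "kwargs": {"targets": [[0, -0.8, 0, 0, 0, 0, 0], [0, -0.95, 0, 0, 0, 0, 0], [0, -0.95, 0, 0, 0, 0, 0], [0, -0.95, 0, 0, 0, 0, 0], [0, -0.95, 0, 0, 0, 0, 0]]}}

```text
time: 50.6
position: [0.7148, -0.0269, 0.2486]
tcp_rot: [[-0.147, -0.989, -0.001], [-0.989, 0.147, -0.0], [0.0, 0.001, -1.0]]
wrist_force: [0.9, 1.1, 0.9]
gripper_width: 0.0005
```

Emit:
{"fn": "servo_tool", "kwargs": {"targets": [[0, 0, 0.5, 0, 0, 0, 0], [0, 0, 0.5, 0, 0, 0, 0], [0, 0, 0, 0, 0, 0, 0], [0, 0, 0, 0, 0, 0, 0], [0, 0, 0, 0, 0, 0, 0]]}}

```text
time: 51.1
position: [0.7135, -0.0261, 0.2015]
tcp_rot: [[-0.146, -0.989, 0.002], [-0.989, 0.146, 0.0], [-0.0, -0.002, -1.0]]
wrist_force: [-0.0, 0.1, -0.6]
gripper_width: 0.0006
```

```bash
python3 - <<'E'
from lidhand import *
p=snap('wrist','w25.png');s=st();print(s['qpos'])
S=snap('side','side4.png')
cv2.imwrite('pics/s4c.png',cv2.resize(S['color'][200:330,265:425,::-1],None,fx=4.5,fy=4.5,interpolation=cv2.INTER_CUBIC))
E
```

```text
t 51.15 pos [ 0.7135 -0.0261  0.2019] tray mm [155.2   0.  201.9] yaw-tray -90.01 tilt [ 0.003 -0.   ] F [-0.2  0.9 -0.6] w 0.0003
[ 0.14467831  0.60357145 -0.23805915  1.42723086  0.14903634  1.12565424
 -1.83444088]
```

View pics/s4c.png

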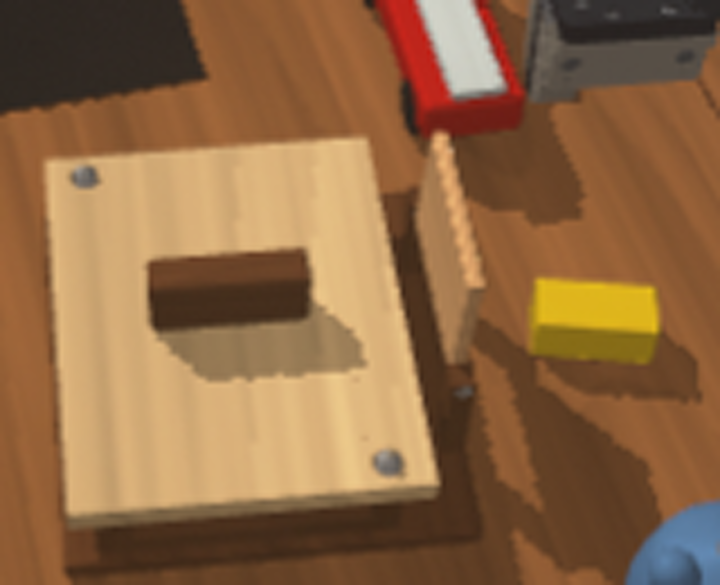

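Emit:
{"fn": "servo_tool", "kwargs": {"targets": [[0, 0, 0.5, 0, 0, 0, 0], [0, 0, 0.6, 0, 0, 0, 0], [0, 0, 0.6, 0, 0, 0, 0], [0, 0, 0.35, 0, 0, 0, 0], [0, 0, 0, 0, 0, 0, 0]]}}

```text
time: 51.7
position: [0.711, -0.0262, 0.0955]
tcp_rot: [[-0.146, -0.989, -0.004], [-0.989, 0.146, -0.0], [0.001, 0.004, -1.0]]
wrist_force: [0.1, -0.6, 0.2]
gripper_width: 0.0003
```

Emit:
{"fn": "servo_tool", "kwargs": {"targets": [[0, 0.2, 0, 0, 0, 0, 0], [0, 0.2, 0, 0, 0, 0, 0], [0, 0.2, 0, 0, 0, 0, 0], [0, 0.2, 0, 0, 0, 0, 0], [0, 0, 0, 0, 0, 0, 0]]}}

```text
time: 52.2
position: [0.6718, -0.02, 0.0986]
tcp_rot: [[-0.146, -0.989, 0.0], [-0.989, 0.146, -0.0], [0.0, -0.0, -1.0]]
wrist_force: [-0.5, -1.4, 0.7]
gripper_width: 0.0005
```

```bash
python3 - <<'E'
from lidhand import *
s=st()
S=r.get_image('side')
cv2.imwrite('pics/s5c.png',cv2.resize(S['color'][200:330,265:425,::-1],None,fx=4.5,fy=4.5,interpolation=cv2.INTER_CUBIC))
E
```

```text
t 52.2 pos [ 0.6718 -0.02    0.0986] tray mm [113.   -0.   98.6] yaw-tray -89.98 tilt [ 0. -0.] F [-0.5 -1.4  0.7] w 0.0005
```

View pics/s5c.png

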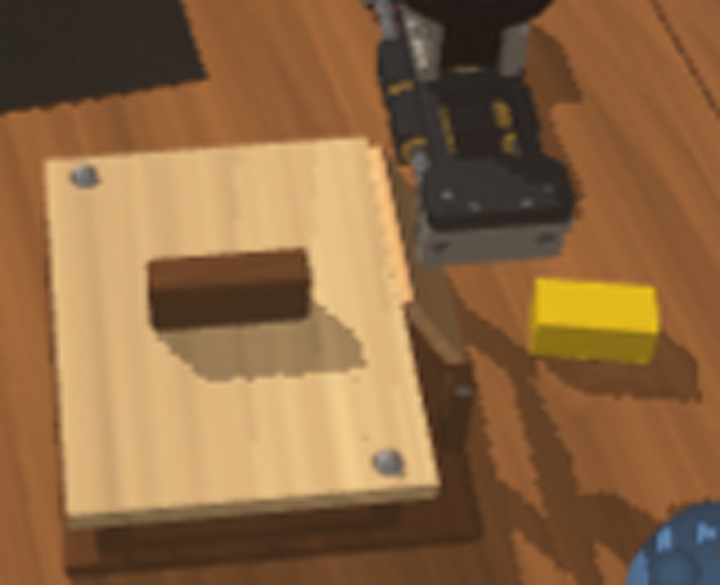

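Emit:
{"fn": "servo_tool", "kwargs": {"targets": [[0, 0.15, 0, 0, 0, 0, 0], [0, 0.15, 0, 0, 0, 0, 0], [0, 0.15, 0, 0, 0, 0, 0], [0, 0.1, 0, 0, 0, 0, 0], [0, 0, 0, 0, 0, 0, 0]]}}

```text
time: 52.75
position: [0.6446, -0.016, 0.0975]
tcp_rot: [[-0.146, -0.989, -0.001], [-0.989, 0.146, -0.0], [0.0, 0.001, -1.0]]
wrist_force: [0.3, 0.3, -0.1]
gripper_width: 0.0006
```

```bash
python3 - <<'E'
from lidhand import *
s=st()
S=r.get_image('side')
cv2.imwrite('pics/s6c.png',cv2.resize(S['color'][200:330,265:425,::-1],None,fx=4.5,fy=4.5,interpolation=cv2.INTER_CUBIC))
E
```

```text
t 52.75 pos [ 0.6446 -0.016   0.0975] tray mm [85.5 -0.1 97.5] yaw-tray -89.98 tilt [-0.001 -0.   ] F [ 0.3  0.3 -0.1] w 0.0006
```

View pics/s6c.png

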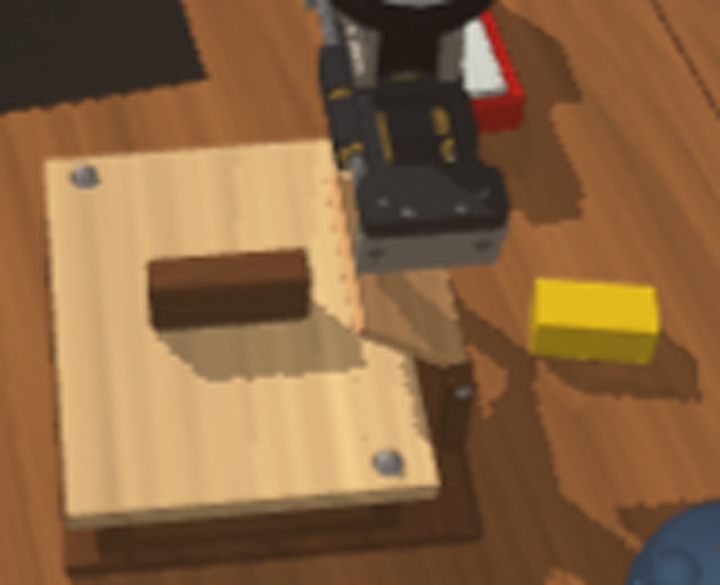

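Emit:
{"fn": "servo_tool", "kwargs": {"targets": [[0, 0.05, 0.1, 0, 0, 0, 0], [0, 0.05, 0.1, 0, 0, 0, 0], [0, 0.05, 0.1, 0, 0, 0, 0], [0, 0, 0.06, 0, 0, 0, 0], [0, 0, 0, 0, 0, 0, 0]]}}

```text
time: 53.3
position: [0.6377, -0.0151, 0.0787]
tcp_rot: [[-0.146, -0.989, -0.002], [-0.989, 0.146, -0.0], [0.0, 0.002, -1.0]]
wrist_force: [-0.3, 0.1, -1.3]
gripper_width: 0.0003
```

Emit:
{"fn": "servo_tool", "kwargs": {"targets": [[0, 0, 0.06, 0, 0, 0, 0], [0, 0, 0.06, 0, 0, 0, 0], [0, 0, 0.04, 0, 0, 0, 0], [0, 0, 0, 0, 0, 0, 0], [0, 0, 0, 0, 0, 0, 0]]}}

```text
time: 53.8
position: [0.6383, -0.0152, 0.0714]
tcp_rot: [[-0.146, -0.989, -0.0], [-0.989, 0.146, -0.0], [0.0, 0.0, -1.0]]
wrist_force: [0.3, 0.0, -0.1]
gripper_width: 0.0007
```

```bash
python3 - <<'E'
from lidhand import *
s=st()
S=r.get_image('side')
cv2.imwrite('pics/s7c.png',cv2.resize(S['color'][200:330,265:425,::-1],None,fx=4.5,fy=4.5,interpolation=cv2.INTER_CUBIC))
E
```

```text
t 53.8 pos [ 0.6383 -0.0152  0.0714] tray mm [79.2 -0.2 71.4] yaw-tray -90.01 tilt [-0. -0.] F [ 0.3  0.  -0.1] w 0.0007
```

View pics/s7c.png

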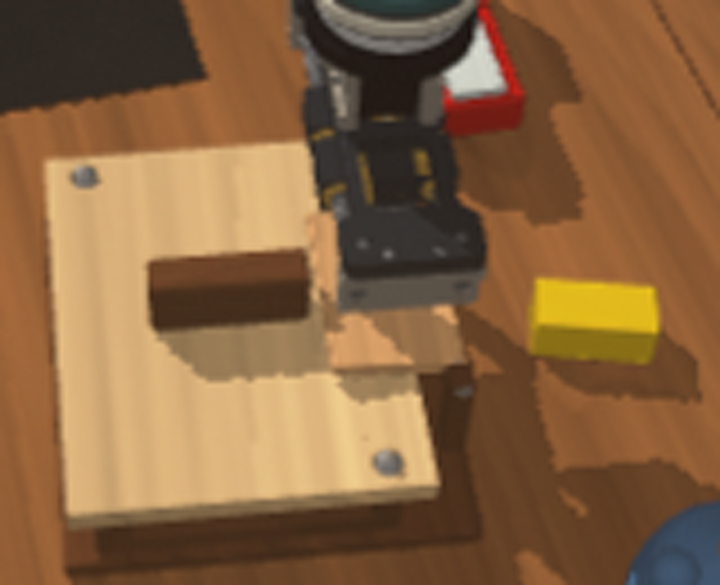

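Emit:
{"fn": "servo_tool", "kwargs": {"targets": [[0, 0.1, 0.02, 0, 0, 0, 0], [0, 0, 0.04, 0, 0, 0, 0], [0, 0, 0.02, 0, 0, 0, 0], [0, 0, 0, 0, 0, 0, 0], [0, 0, 0, 0, 0, 0, 0]]}}

```text
time: 54.35
position: [0.6334, -0.0144, 0.0675]
tcp_rot: [[-0.146, -0.989, -0.0], [-0.989, 0.146, -0.0], [0.0, 0.0, -1.0]]
wrist_force: [0.3, 1.1, 0.8]
gripper_width: 0.0006
```

Emit:
{"fn": "servo_tool", "kwargs": {"targets": [[0, 0, 0.03, 0, 0, 0, 0], [0, 0, 0.03, 0, 0, 0, 0], [0, 0, 0, 0, 0, 0, 0], [0, 0, 0, 0, 0, 0, 0], [0, 0, 0, 0, 0, 0, 0]]}}

```text
time: 54.85
position: [0.6334, -0.0144, 0.0672]
tcp_rot: [[-0.146, -0.989, 0.0], [-0.989, 0.146, -0.001], [0.001, -0.0, -1.0]]
wrist_force: [-7.4, -0.5, 17.4]
gripper_width: 0.0007
```

Emit:
{"fn": "servo_tool", "kwargs": {"targets": [[0, 0, -0.1, 0, 0, 0, 0], [0, 0, -0.5, 0, 0, 0, 0], [0, 0, -0.9, 0, 0, 0, 0], [0, 0, -0.9, 0, 0, 0, 0], [0, 0.3, -0.9, 0, 0, 0, 0]]}}

```text
time: 55.35
position: [0.6194, -0.0126, 0.2309]
tcp_rot: [[-0.147, -0.989, 0.001], [-0.989, 0.147, 0.0], [-0.0, -0.001, -1.0]]
wrist_force: [0.7, 0.2, -0.0]
gripper_width: 0.0002
```

Emit:
{"fn": "servo_tool", "kwargs": {"targets": [[0, 0.9, 0, 0, 0, 0, 0], [0, 0.9, 0, 0, 0, 0, 0], [0, 0.9, 0, 0, 0, 0, 0], [0, 0, 0, 0, 0, 0, 0], [0, 0, 0, 0, 0, 0, 0]]}}

```text
time: 55.85
position: [0.485, 0.0075, 0.2302]
tcp_rot: [[-0.146, -0.989, 0.002], [-0.989, 0.146, -0.001], [0.0, -0.002, -1.0]]
wrist_force: [0.7, -0.9, -0.3]
gripper_width: 0.0006
```

```bash
python3 - <<'E'
from lidhand import *
s=st()
S=r.get_image('side')
cv2.imwrite('pics/s8c.png',cv2.resize(S['color'][200:330,265:425,::-1],None,fx=4.5,fy=4.5,interpolation=cv2.INTER_CUBIC))
p=snap('wrist','w26.png');snap('side','side5.png')
E
```

```text
t 55.85 pos [0.485  0.0075 0.2302] tray mm [-7.580e+01 -2.000e-01  2.302e+02] yaw-tray -89.99 tilt [ 0.002 -0.001] F [ 0.7 -0.9 -0.3] w 0.0006
```

View pics/s8c.png

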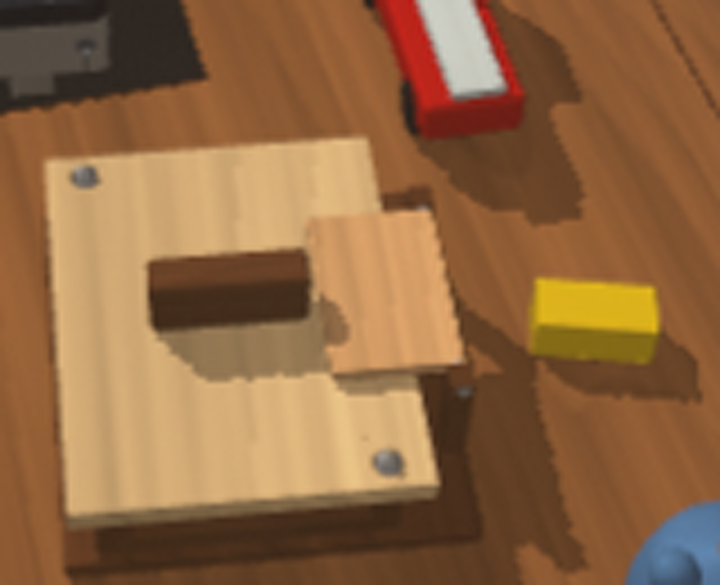

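View pics/w26.png

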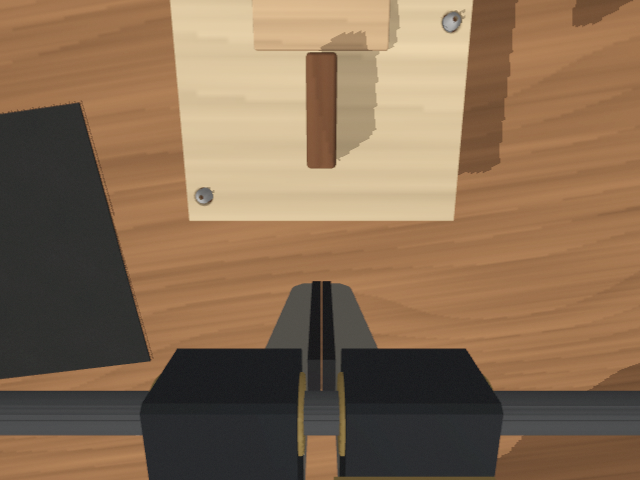

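```bash
python3 - <<'E'
from look import *
p=r.get_image('wrist');S=r.get_image('side')
c,s=np.cos(TR[2]),np.sin(TR[2])
for z in (.058,.064):
  for t in [(-76,112),(-76,-112),(51,50),(51,-50)]:
    zz=z+(.009 if t[0]==51 else 0)
    X=[TR[0]+(c*t[0]-s*t[1])/1e3,TR[1]+(s*t[0]+c*t[1])/1e3,zz];print(t,zz,np.round(proj(p,X),1),np.round((proj(S,X)-[265,200]+.5)*4.5,0))
E
```

```text
(-76, 112) 0.058 [188.6 219.4] [ 46. 164.]
(-76, -112) 0.058 [453.8 219.4] [ 69. 519.]
(51, 50) 0.067 [253.8  54.7] [297. 222.]
(51, -50) 0.067 [388.7  54.6] [324. 378.]
(-76, 112) 0.064 [186.4 221. ] [ 46. 156.]
(-76, -112) 0.064 [456.1 221. ] [ 68. 512.]
(51, 50) 0.073 [252.5  53.3] [298. 214.]
(51, -50) 0.073 [390.   53.3] [324. 370.]
```

```bash
python3 - <<'E'
from look import *
print(r.hand_in())
E
```

```text
the job is handed in; nothing more can be done
None
```

The job is done and handed in at about 56 s of the 210 s allowed. Only two bars were present at this start; the pink and green look-alikes and the other toys were left alone.

- **Bars:** One went into the left lane and one into the right. I pushed each until it stalled against the end stop and then against its left rail. A picture overlay afterwards showed both on their home outlines. I did not look at them again after the lid covered them.
- **Lid:** It went over both pins and was released at 63.1 mm tool height, where 63 mm is flush. Its near corners in the last wrist picture matched the flush height to about 1 pixel.
- **Flap:** I folded it down until it stopped at 67.2 mm, where its top should sit at 67 mm when shut. It stayed flat after the hand left.

One small disagreement: the far pin showed the lid about 1 mm too far forward against my fitted tray position. I moved the lid back about 1 mm while lowering it, and it seated without side force. I saw no knock to the lid and no slip of the grip.

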